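# Seat a belt tensioner in its holding block and hold its arm wound to the stop

## Robot

A 6-joint arm with a two-finger parallel gripper is mounted at the origin on a cart in front of the work surface, level with it; the furniture and walls round the work are solid. World frame = base frame: x ahead of the robot, y to its left, z up, the work surface at z = 0. Lengths are in m, angles in rad, forces in N, time in s.
With the tool pointing down it reaches from about 0.25 to 0.775 m from the base axis. Payload 4 kg.
Tool frame: the origin (TCP) lies midway between the tips of the shut fingers; the grasp point (between the pads) lies 19 mm behind it; z points along the fingers, y is the direction in which the jaws open and shut (so a half turn about z gives the same grasp; the last joint's range is limited). The gripper opens to 94 mm and grips with 3 to 60 N. Pads are 16 mm wide; open, the fingers measure 119 mm over their backs; the gripper's body (75 mm by 177 mm) begins 78 mm behind the grasp point.
Start: joints at [-1.299, 0.087, 1.371, -0, 1.684, -0.103], TCP at [0.201, -0.512, 0.168] pointing down, gripper open.
Joint ranges: [-3.1, 3.1], [-0.76, 2.03], [0.27, 2.55], [-1.08, 4.22], [0.17, 2.65], [-2.57, 2.57]. Speed limits (rad/s): [2.79, 2.79, 3.14, 3.14, 3.14, 3.14].

## Interface

Orientations are given as [roll, pitch, yaw] about the fixed x, y, z axes, in that order (R = Rz(yaw) Ry(pitch) Rx(roll)).
In Python, from bench import robot gives the robot as it stands.
- The arm moves only by the tool drive_tool, never from a script. Its argument "series" is a list that holds one entry, the list of rows, each a list of 7 numbers: the turn, a rotation vector about the tool's x, y, z in rad, then the shift along the tool's x, y, z in cm, then the opening in per cent of the stroke, from 0 (shut) to 100 (fully open). In form: [[[rx, ry, rz, tx, ty, tz, fingers], ...]]. A call has 1 to 20 rows; each row is the pose to reach, as a shift and turn from the pose measured when the call began, along the tool's axes at that moment; what a row does not reach only later rows make up. A row lasts 1/10 s, in which the tool goes at most 50 mm and 8.59 degrees, less where a joint would pass 70% of its speed; a pose out of reach is approached as far as the arm can. A call with a gripper value outside its range is refused whole. The fingers move at their own pace and stop on an object; the grip force is fixed at half the most. Time passes only in rows, so rows that repeat a pose let the fingers close. It gives the time, the measured TCP pose, the force and the opening at its end, in the units of the state.
- robot.get_obs(): the state, without advancing time (a new reading comes with each control period).
- robot.snapshot(name): name is "scene" or "top" or "wrist"; returns a dict with "img" (420x560x3 uint8, blue, green, red), "depth" (420x560 float32, m along the optical axis (not along the pixel's ray), 0 where there is no reading), "vertical_fov" (degrees; the focal length in pixels is half the picture's height over the tangent of half this angle, whatever the lens; pixels are square), "cx", "cy" (the principal point, pixels), "rvec" (rotation vector, rad) and "tvec" (3), from world to camera coordinates, as OpenCV has them. Camera axes: x right, y down, z forward; pixel columns grow to the right and rows downward; lengths in m; the calibration is good to about 2 mm. The wrist camera is an equidistant fisheye: a pixel r from the principal point sees the ray r / f radians off the axis. A picture is of the moment at which its call begins.
- robot.close_job(): hands the job in, once; it reports no verdict.
The state is a dict: "time": time; "joint_positions": joint angles; "qvel": joint speeds; "joint_torque": joint torques, N m; "tool_pos": TCP position; "ee_rot": TCP orientation; "wrist_force": force on the tool from outside, world axes, zero at the start; "wrist_torque": the same for the moment, N m; "width": finger opening in m.
Only numpy, scipy, OpenCV 4.12 (cv2) and the standard library are available. Lean on these libraries where they do the work, as an engineer would, in place of code of your own. Each camera call takes 0.05 s, during which the arm holds its last target.

## Task

Set the belt tensioner down into the holding block whose pocket matches its foot, until its flange lies on the block. Then swing its idler arm round against the spring as far as the stop, and finish while still holding it there so that I can slip the locking pin in; leave the pin and the other things on the bench alone.

Things in the scene. Friction and masses are not known exactly. Their poses are not given: they have to be found in the camera images.
- tensioner: Belt tensioner, loose, standing on its foot at the start, about 0.56 kg. Origin: centre of the foot's underside, on the pivot axis; z up. Oblong aluminium foot 50 (x) x 34 (y) mm, 26 mm tall, its lowest 7 mm tapering to 45 x 29; flange 72 x 58 mm at z 26 to 31 mm; flat arm at z 32 to 40 mm, along +x at rest; wire spring above it. The foot fits its pocket either way round.
- spring_cap (a point): Centre of the tensioner's aluminium spring cap, above its pivot: the place to grip it when carrying. 66 mm above the tensioner's origin; the cap spans z 52 to 80 mm of the tensioner, 48 mm along its x and 44 mm between the two flat sides that face its +y and -y. Bolt head on top to z 88 mm. Does not turn with the arm.
- idler_arm (a joint): Angle of the tensioner's arm about its upright pivot, rad: 0 at rest (arm along the tensioner's +x), growing counter-clockwise seen from above, up to the stop at 1.2. The spring drives it back to 0, with about 2.6 N at the idler wheel near rest and 6.3 N at the stop; it springs back if let go.
- idler_center (a point): Centre of the idler wheel, the black wheel on top of the arm's end, 95 mm from the pivot axis: 36 mm diameter, 19 mm tall, axis upright; this point is 52 mm above the tensioner's origin. It turns freely on its bearing and can be gripped across its rim from above, or the 21 mm wide arm under it pushed.
- oblong_block: Steel holding block screwed to the bench, 96 (x) x 80 (y) x 28 (z) mm, plus a 12 mm high ear at each x end (146 mm over the ears). Origin: centre of its underside; z up. Through its middle goes an oblong pocket 52 mm along x, 36 mm along y. The tensioner's foot fits it, long side along x; seated, the flange lies on the block's top and the foot's underside is 2 mm above the bench.
- square_block: Second holding block, the same outside, for another kind of tensioner: its pocket is square, 42 x 42 mm, and the foot does not go in. Origin as for the other block.
- locking_pin: Steel locking pin with a pull ring, lying on the bench: 84 mm long, 5 mm thick. Bystander.
- jar: Screw jar with a white lid, 52 mm diameter, 66 mm tall, standing. Bystander.
- block_of_beech: Small beech block, 26 x 70 x 22 mm. Bystander.
- marker_pen: Red and black marker pen, 138 mm long, lying. Bystander.
Not all that is in view belongs to the job. Leave any orange look-alike of the oblong_block alone.

How it is judged:
On the way, in this order (a step that is already met when the one before it is completed fails the run):
1. the tensioner is seated in the oblong pocket with its arm still at rest (horizontal distance between tensioner and oblong_block below 0.004 m and z of tensioner in the frame of oblong_block below 0.0045 m and angle between tensioner's own z axis and vertical below 0.1 rad and angle between the x axis of tensioner and the x axis of oblong_block, either way round below 0.12 rad and value of joint idler_arm below 0.15 rad), for 0.2 s.
2. the arm is wound to its stop with the tensioner still seated (horizontal distance between tensioner and oblong_block below 0.004 m and z of tensioner in the frame of oblong_block below 0.0045 m and angle between tensioner's own z axis and vertical below 0.1 rad and angle between the x axis of tensioner and the x axis of oblong_block, either way round below 0.12 rad and value of joint idler_arm above 1.16 rad), for 0.3 s.
At the end, for the whole second after the job is handed in: Tensioner seated in the oblong pocket (within 4 mm of its centre, flange within 2.5 mm of the block's top, upright to 0.1 rad, parallel to 0.12 rad); its arm at rest at 1.16 rad or more (stop: 1.2), held there by the fingers with over 2 N as the program ends (all of step 2 and velocity of joint idler_arm below 0.1 rad/s and contact force between the fingers and tensioner above 2 N and linear speed of tensioner below 0.02 m/s); the arm keeps its last pose, push and grip.
It fails at once if the locking pin is pushed more than 30 mm (distance of locking_pin from where it was at the start of the episode above 0.03 m).
It fails at once if the jar is pushed more than 30 mm (distance of jar from where it was at the start of the episode above 0.03 m).
It fails at once if the beech block is pushed more than 30 mm (distance of block_of_beech from where it was at the start of the episode above 0.03 m).
It fails at once if the marker is pushed more than 30 mm (distance of marker_pen from where it was at the start of the episode above 0.03 m).
It also fails if it takes over 58 s, if anything falls off the work surface, if the arm or the gripper's body presses on something with over 40 N, if the wrist force passes 120 N, or if a joint passes its speed limit or range.

## Working session

There is one attempt and no reset: what is moved stays moved. The work goes in short steps, Python scripts to look and compute and a tool call to move; the robot and the scene stay as the last step left them, time stands still between calls to the robot, and variables do not carry over. Pictures are saved under pics/ and viewed, and the job is handed in when it is done.

Besides the shell and the picture viewer there is one more tool, called after "Request:" by a JSON object that holds its "name" and its "arguments", one argument or row to a line. drive_tool: Moves the arm, as the interface text tells. Its arguments: {"type":"object","properties":{"series":{"type":"array","items":{"type":"array","items":{"type":"array","items":{"type":"number"}}}}},"required":["series"]}

```bash
ls; mkdir -p pics; cat > h.py <<'E'
import numpy as np,cv2
from bench import robot
def snap(n,f):
    s=robot.snapshot(n); cv2.imwrite('pics/'+f+'.png',s['img']); np.savez('pics/'+f+'.npz',**{k:v for k,v in s.items()}); return s
def load(f): return dict(np.load('pics/'+f+'.npz'))
def foc(s): return 210/np.tan(np.radians(float(s['vertical_fov']))/2)
def world(s):
    f=foc(s); R,_=cv2.Rodrigues(np.array(s['rvec'],float)); t=np.array(s['tvec'],float).ravel()
    v,u=np.mgrid[0:420,0:560]; d=s['depth']
    P=np.stack([(u-s['cx'])/f*d,(v-s['cy'])/f*d,d],-1)
    return (P-t)@R
def cam(s):
    R,_=cv2.Rodrigues(np.array(s['rvec'],float)); t=np.array(s['tvec'],float).ravel(); return -R.T@t,R
E
python3 - <<'E'
from h import *
for n in('scene','top','wrist'):
    s=snap(n,n+'0'); print(n,s['vertical_fov'],s['cx'],s['cy'],cam(s)[0])
print(robot.get_obs())
E
```

```text
pics
scene 43.01209974447412 289.05680066516436 208.06644541339264 [-0.45423439 -0.61315419  0.56001078]
top 52.6611914715829 272.40491179110836 210.08812738982385 [ 0.36453419 -0.07507602  1.05945239]
wrist 65.70646984690485 276.3930014733071 211.0679621645022 [ 0.26681752 -0.48502309  0.3835461 ]
{'time': 0.15, 'joint_positions': array([-1.29909246e+00,  8.77812049e-02,  1.37187853e+00,  5.80411836e-07,
        1.68360269e+00, -1.03076955e-01]), 'qvel': array([ 0.00172328, -0.00123192, -0.00490157,  0.00123174, -0.00270526,
        0.00049217]), 'joint_torque': array([ 1.32810841e-03, -3.40641010e+01, -3.02792394e+01,  7.18586426e-02,
        3.05439520e-02, -1.17172240e-04]), 'tool_pos': array([ 0.20121674, -0.5113584 ,  0.1672898 ]), 'ee_rot': array([-3.13993180e+00, -1.72384901e-04,  3.74780739e-01]), 'wrist_force': array([-0.59865951, -0.68982959, -0.965645  ]), 'wrist_torque': array([-0.03758866,  0.01009201,  0.03545821]), 'width': 0.09432292938982453}
```

View pics/top0.png

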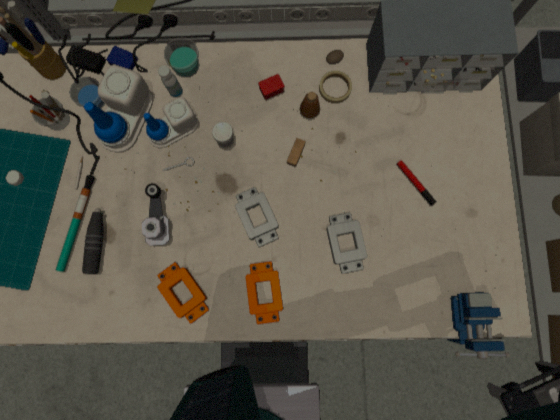

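View pics/scene0.png

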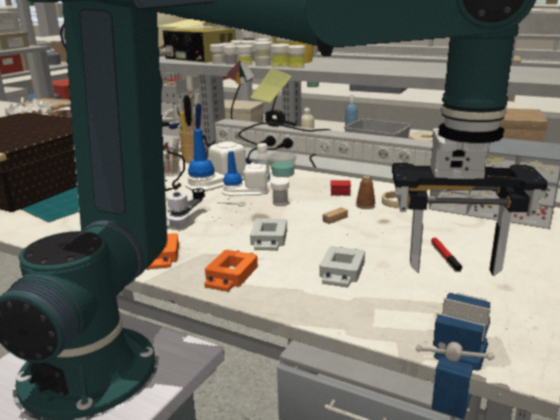

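The top view shows the tensioner with its cap at about (155,230) and its idler at (153,190). The two steel blocks are at (257,215) and (347,240), and the orange look-alikes are at (182,292) and (265,292). The pin is at (180,163), the jar at (223,133), the beech block at (297,152) and the marker at (416,183). Next I'll enlarge the blocks and the tensioner.

```bash
python3 - <<'E'
from h import *
s=load('top0'); im=s['img']
cv2.imwrite('pics/c1.png',cv2.resize(im[175:290,225:385],None,fx=5,fy=5,interpolation=cv2.INTER_CUBIC))
cv2.imwrite('pics/c2.png',cv2.resize(im[150:260,110:230],None,fx=5,fy=5,interpolation=cv2.INTER_CUBIC))
W=world(s)
for n,(u,v) in dict(cap=(154,229),idler=(153,190),b1=(246,203),b1c=(257,215),b2=(345,222),b2c=(347,240),bench=(300,200)).items(): print(n,W[v,u].round(4))
E
```

```text
cap [0.5137 0.2172 0.0823]
idler [0.6125 0.2292 0.0624]
b1 [0.5824 0.0057 0.0306]
b1c [ 0.5574 -0.0197 -0.001 ]
b2 [ 0.5324 -0.2391  0.0156]
b2c [ 0.4896 -0.2448 -0.0026]
bench [ 0.5942 -0.1299 -0.001 ]
```

View pics/c1.png

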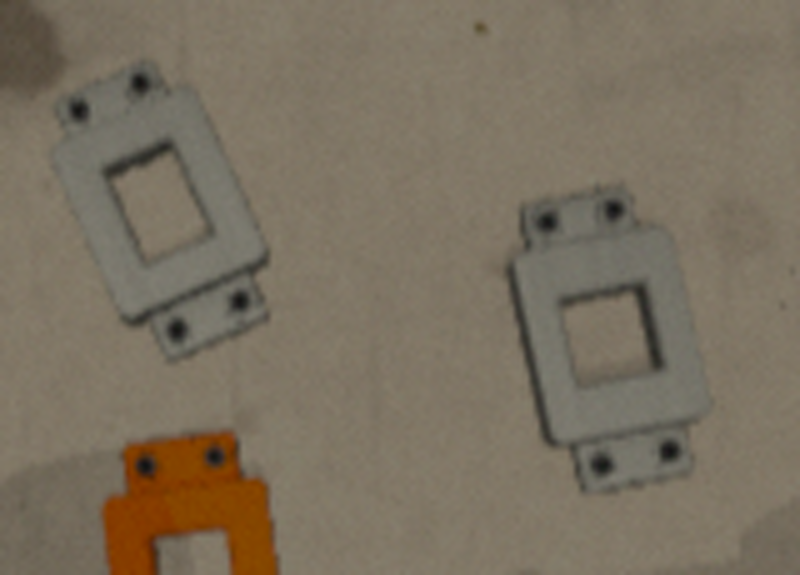

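View pics/c2.png

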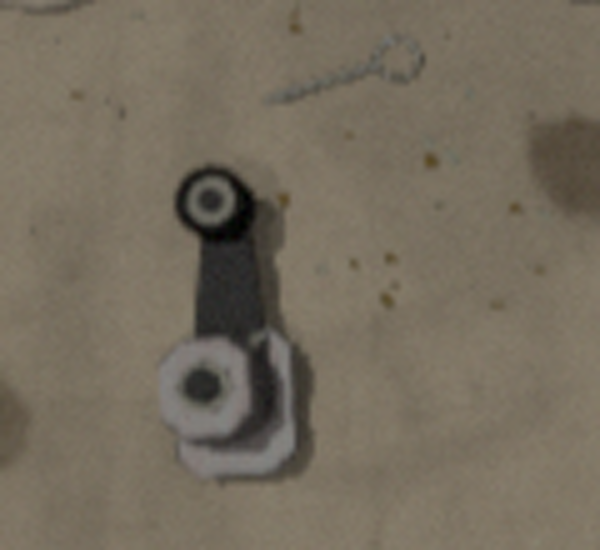

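The left steel block, at crop (160,205), has the elongated pocket, so it is the oblong_block. The right one, at crop (610,335), has a square pocket. The tensioner's arm points up the image, and it leans outward only because of perspective. Now I'll measure the poses.

```bash
python3 - <<'E'
from h import *
s=load('top0'); W=world(s); im=s['img']
def rect(mask,ext):
    m=np.zeros(mask.shape,bool); m[ext[2]:ext[3],ext[0]:ext[1]]=1
    m=(mask&m).astype(np.uint8)
    n,l,st,_=cv2.connectedComponentsWithStats(m); k=1+np.argmax(st[1:,4]); return l==k
z=W[...,2]
for n,e in dict(b1=(225,290,180,255),b2=(320,375,205,280)).items():
    m=rect((z>0.021)&(z<0.037),e)
    P=W[m]; r=cv2.minAreaRect(P[:,:2].astype(np.float32)); print(n,m.sum(),np.median(P[:,2]),r)
    # refined : rays through edge pixels on plane z=.028
    cs,h=cv2.findContours(m.astype(np.uint8),cv2.RETR_CCOMP,cv2.CHAIN_APPROX_NONE)
    C,R=cam(s);f=foc(s)
    for c in cs:
        if len(c)<20: continue
        c=c[:,0].astype(float); d=np.stack([(c[:,0]-s['cx'])/f,(c[:,1]-s['cy'])/f,np.ones(len(c))],1)@R
        p=C+d*((0.028-C[2])/d[:,2])[:,None]
        print('  cont',len(c),cv2.minAreaRect(p[:,:2].astype(np.float32)))
e=(130,185,180,255)
m=rect((z>0.074)&(z<0.085),e);P=W[m];print('captop',m.sum(),np.median(P[:,2]),cv2.minAreaRect(P[:,:2].astype(np.float32)),P.mean(0))
m=rect((z>0.055)&(z<0.068),(140,170,178,202));P=W[m];print('idler',m.sum(),np.median(P[:,2]),cv2.minEnclosingCircle(P[:,:2].astype(np.float32)),P.mean(0))
m=rect((z>0.024)&(z<0.036),e);P=W[m];print('flange',m.sum(),np.median(P[:,2]),cv2.minAreaRect(P[:,:2].astype(np.float32)))
E
```

```text
b1 937 0.027919582851469206 ((0.5514774918556213, -0.019121423363685608), (0.09599334746599197, 0.07984331250190735), 23.368810653686523)
  cont 124 ((0.5511114597320557, -0.019165895879268646), (0.09660283476114273, 0.07972750812768936), 23.29200553894043)
  cont 63 ((0.551087498664856, -0.019064299762248993), (0.05569927766919136, 0.039902012795209885), 23.231239318847656)
b2 1014 0.02816653021882211 ((0.481858491897583, -0.2394372522830963), (0.09601306915283203, 0.08089928328990936), 10.092981338500977)
  cont 135 ((0.4816911220550537, -0.23907813429832458), (0.09586410969495773, 0.08057908713817596), 10.11600399017334)
  cont 65 ((0.4815181493759155, -0.23880194127559662), (0.04571010544896126, 0.04566366598010063), 10.29238224029541)
captop 295 0.07987837665604376 ((0.5176858305931091, 0.22580020129680634), (0.04760546237230301, 0.04290806129574776), 1.241085171699524) [0.51738839 0.22481512 0.07987829]
idler 163 0.06076078419152943 ((0.6124541163444519, 0.23260943591594696), 0.017835097387433052) [0.61214964 0.23227454 0.06096589]
flange 262 0.031132515130239694 ((0.5146064162254333, 0.21488070487976074), (0.0534496083855629, 0.08457065373659134), 58.44512176513672)
```

```bash
cat >> h.py <<'E'
from scipy.spatial.transform import Rotation as Ro
def go(x,y,z,yaw,pos=None,rot=None):
    o=robot.get_obs(); p=o['tool_pos']; R=Ro.from_euler('xyz',o['ee_rot'])
    T=Ro.from_euler('xyz',[np.pi,0,yaw])
    rv=(R.inv()*T).as_rotvec(); t=R.inv().apply(np.array([x,y,z])-p)*100
    return [float(round(a,4)) for a in rv]+[float(round(a,2)) for a in t]
def st():
    o=robot.get_obs(); print({k:np.round(o[k],4) for k in('time','joint_positions','tool_pos','ee_rot','wrist_force','width')})
E
python3 - <<'E'
from h import *
print(go(0.46,0.225,0.20,0.07)); print(go(0.36,-0.15,.2,.2))
E
```

```text
[-0.0017, 0.0001, 0.3048, 51.04, -59.06, -3.16]
[-0.0017, -0.0, 0.1748, 28.0, -27.82, -3.22]
```

Request:
{"name": "drive_tool", "arguments": {
  "series": [
    [[0,0,0.02,0,0,-3,100],[0,0,0.04,3,-3,-3.2,100],[0,0,0.08,6.5,-6.5,-3.2,100],[0,0,0.1,10,-10,-3.2,100],[0,0,0.12,13.5,-13.5,-3.2,100],[0,0,0.14,17,-17,-3.2,100],[0,0,0.15,20.5,-20.5,-3.2,100],[0,0,0.17,24,-24,-3.2,100],[0,0,0.17,28,-28,-3.2,100],[0,0,0.2,31,-31.5,-3.2,100],[0,0,0.22,34,-35.5,-3.2,100],[0,0,0.24,37,-39.5,-3.2,100],[0,0,0.26,40,-43.5,-3.2,100],[0,0,0.28,43,-47.5,-3.2,100],[0,0,0.29,46,-51.5,-3.2,100],[0,0,0.3,48.5,-55.5,-3.2,100],[0,0,0.305,51,-59,-3.2,100],[0,0,0.305,51,-59,-3.2,100],[0,0,0.305,51,-59,-3.2,100],[0,0,0.305,51,-59,-3.2,100]]
  ]
}}

```text
time: 2.15
tool_pos: [0.4596, 0.2233, 0.2002]
ee_rot: [-3.141, 0.001, 0.069]
wrist_force: [-0.3, 0.9, 0.2]
width: 0.0942
```

```bash
python3 - <<'E'
from h import *
st(); s=snap('wrist','w1'); print(cam(s)[0])
E
```

```text
{'time': np.float64(2.15), 'joint_positions': array([ 3.4040e-01, -3.6000e-03,  1.4020e+00,  1.1000e-03,  1.7437e+00,
        1.8426e+00]), 'tool_pos': array([0.4596, 0.2233, 0.2002]), 'ee_rot': array([-3.1407e+00,  8.0000e-04,  6.8800e-02]), 'wrist_force': array([-0.2624,  0.8537,  0.1729]), 'width': np.float64(0.0942)}
[0.53009617 0.2287173  0.41655045]
```

View pics/w1.png

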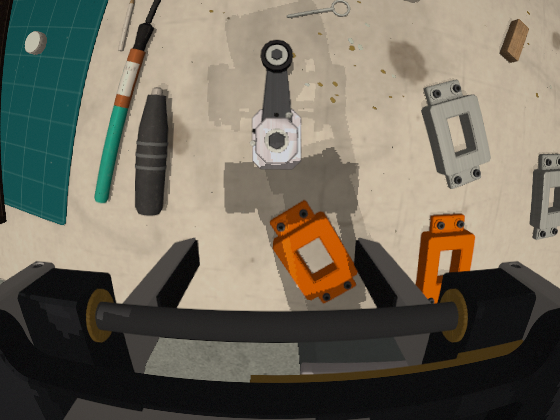

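The wrist view shows the cap with its bolt at about (277,141) and the idler at (277,55). I'll measure both from this view.

```bash
cat >> h.py <<'E'
def worldw(s):
    f=foc(s); v,u=np.mgrid[0:420,0:560]; dx=u-s['cx'];dy=v-s['cy']; r=np.hypot(dx,dy)+1e-9; k=np.tan(r/f)/r
    d=s['depth']; P=np.stack([dx*k*d,dy*k*d,d],-1)
    C,R=cam(s); return C+P@R
def comp(m,e):
    k=np.zeros(m.shape,bool); k[e[2]:e[3],e[0]:e[1]]=1
    n,l,st,_=cv2.connectedComponentsWithStats((m&k).astype(np.uint8)); return l==1+np.argmax(st[1:,4])
E
python3 - <<'E'
from h import *
s=load('w1'); W=worldw(s); z=W[...,2]
f32=lambda P:P[:,:2].astype(np.float32)
m=comp((z>.074)&(z<.083),(240,315,95,175)); P=W[m]; print('cap',m.sum(),np.median(P[:,2]),cv2.minAreaRect(f32(P)),P.mean(0))
m=comp((z>.084)&(z<.095),(240,315,95,175)); P=W[m]; print('bolt',m.sum(),np.median(P[:,2]),P.mean(0))
m=comp((z>.056)&(z<.067),(250,305,35,75)); P=W[m]; print('idler',m.sum(),np.median(P[:,2]),cv2.minEnclosingCircle(f32(P)),P.mean(0))
m=comp((z>.029)&(z<.034),(240,315,95,175)); P=W[m]; print('fl',m.sum(),np.median(P[:,2]),cv2.minAreaRect(f32(P)))
m=comp((z>.021)&(z<.035),(410,500,80,190)); P=W[m]; print('b1',m.sum(),np.median(P[:,2]),cv2.minAreaRect(f32(P)))
im=s['img'][20:180,210:340]; cv2.imwrite('pics/c3.png',cv2.resize(im,None,fx=3.7,fy=3.7,interpolation=cv2.INTER_CUBIC))
E
```

```text
cap 1501 0.07983525567136157 ((0.5207886695861816, 0.22901175916194916), (0.0472213476896286, 0.04372929036617279), 4.033137321472168) [0.52075995 0.22909259 0.07980636]
bolt 214 0.08722248016410325 [0.52054008 0.22849075 0.08722514]
idler 781 0.06111063458956906 ((0.6149778962135315, 0.23534426093101501), 0.017977241426706314) [0.6147245  0.23508688 0.06132383]
fl 655 0.030746130399169458 ((0.5118241310119629, 0.21919140219688416), (0.05225334316492081, 0.07660555839538574), 48.449462890625)
b1 2792 0.027631374156800087 ((0.5542089343070984, -0.01608431339263916), (0.09660057723522186, 0.08187796175479889), 23.728683471679688)
```

View pics/c3.png

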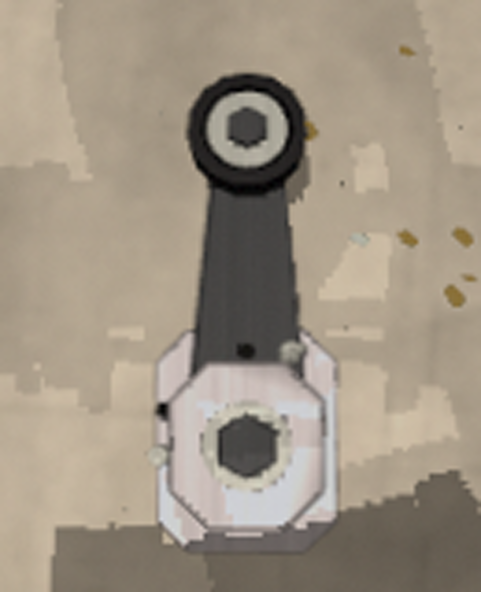

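```bash
python3 - <<'E'
from h import *
s=load('w1'); W=worldw(s)
Ti=Ro.from_euler('z',0.07).inv()
L=Ti.apply((W-np.array([.5207,.2288,0])).reshape(-1,3)).reshape(W.shape)
for (a,b) in ((158,455),(162,410),(290,350),(165,500),(172,440),(330,440)):
    u=int(210+a/3.7);v=int(20+b/3.7); print((u,v)); print((L[v-1:v+2,u-1:u+2]*1000).round(0).reshape(-1,3)[:,:].tolist())
E
```

```text
(252, 142)
[[-2.0, 29.0, 39.0], [-2.0, 28.0, 39.0], [-2.0, 27.0, 40.0], [-4.0, 29.0, 41.0], [-4.0, 28.0, 41.0], [-4.0, 27.0, 42.0], [-5.0, 29.0, 41.0], [-5.0, 28.0, 42.0], [-5.0, 27.0, 41.0]]
(253, 130)
[[12.0, 28.0, 31.0], [12.0, 27.0, 31.0], [12.0, 26.0, 31.0], [10.0, 28.0, 31.0], [10.0, 27.0, 31.0], [10.0, 26.0, 30.0], [9.0, 29.0, 31.0], [9.0, 27.0, 31.0], [9.0, 26.0, 31.0]]
(288, 114)
[[30.0, -12.0, 43.0], [30.0, -13.0, 40.0], [30.0, -15.0, 42.0], [29.0, -12.0, 41.0], [29.0, -13.0, 43.0], [29.0, -15.0, 42.0], [28.0, -12.0, 41.0], [27.0, -13.0, 42.0], [27.0, -15.0, 43.0]]
(254, 155)
[[-18.0, 27.0, 32.0], [-18.0, 26.0, 30.0], [-18.0, 25.0, 31.0], [-19.0, 28.0, 31.0], [-20.0, 26.0, 29.0], [-19.0, 25.0, 31.0], [-21.0, 28.0, 32.0], [-21.0, 26.0, 31.0], [-21.0, 25.0, 31.0]]
(256, 138)
[[3.0, 22.0, 78.0], [3.0, 21.0, 81.0], [3.0, 20.0, 80.0], [2.0, 22.0, 78.0], [2.0, 21.0, 79.0], [2.0, 20.0, 81.0], [1.0, 22.0, 77.0], [1.0, 21.0, 80.0], [1.0, 20.0, 79.0]]
(299, 138)
[[2.0, -26.0, 30.0], [2.0, -27.0, 32.0], [2.0, -28.0, 29.0], [1.0, -26.0, 31.0], [1.0, -27.0, 31.0], [1.0, -28.0, 30.0], [-0.0, -26.0, 32.0], [-0.0, -27.0, 30.0], [-0.0, -28.0, 31.0]]
```

```bash
python3 - <<'E'
from h import *
s=load('w1'); W=worldw(s); z=W[...,2]
print(W[120:180:20,150].round(3).tolist())
print(go(.5195,.2272,.11,.07)); print(go(.5195,.2272,.052,.07))
E
```

```text
[[0.537, 0.383, 0.038], [0.513, 0.381, 0.04], [0.489, 0.381, 0.04]]
[-0.0012, 0.0003, -0.0019, 5.99, 0.01, 9.04]
[-0.0012, 0.0003, -0.0019, 5.99, 0.01, 14.84]
```

Request:
{"name": "drive_tool", "arguments": {
  "series": [
    [[0,0,0,3,0,0,100],[0,0,0,6,0,1,100],[0,0,0,6,0,4,100],[0,0,0,6,0,7,100],[0,0,0,6,0,10,100],[0,0,0,6,0,12,100],[0,0,0,6,0,13.5,100],[0,0,0,6,0,14.5,100],[0,0,0,6,0,14.8,100],[0,0,0,6,0,14.8,100],[0,0,0,6,0,14.8,100]]
  ]
}}

```text
time: 3.3
tool_pos: [0.5205, 0.2276, 0.0538]
ee_rot: [-3.14, -0.002, 0.068]
wrist_force: [-0.1, -0.1, 0.1]
width: 0.0941
```

```bash
python3 - <<'E'
from h import *
st(); s=snap('scene','s2'); s=snap('wrist','w2')
cv2.imwrite('pics/s2c.png',cv2.resize(load('s2')['img'][150:260,130:300],None,fx=4,fy=4))
E
```

```text
{'time': np.float64(3.3), 'joint_positions': array([3.1150e-01, 1.7430e-01, 1.5025e+00, 1.3000e-03, 1.4622e+00,
       1.8141e+00]), 'tool_pos': array([0.5205, 0.2276, 0.0538]), 'ee_rot': array([-3.1398e+00, -2.1000e-03,  6.8100e-02]), 'wrist_force': array([-0.0579, -0.1147,  0.0528]), 'width': np.float64(0.0941)}
```

View pics/w2.png

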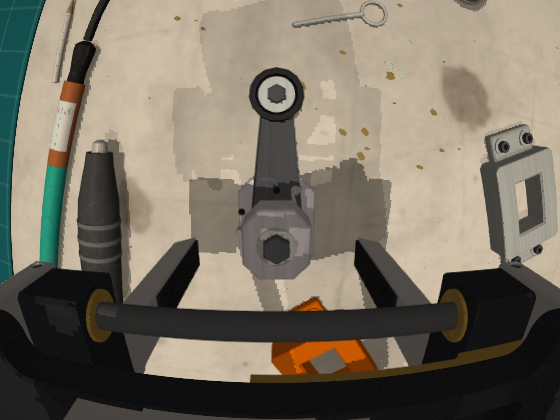

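View pics/s2c.png

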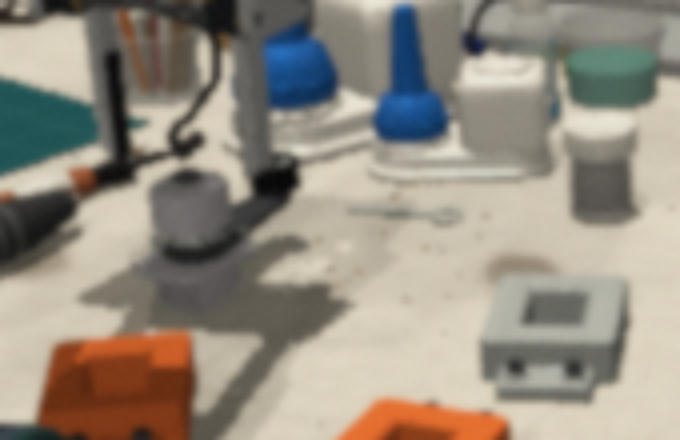

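The cap sits centred between the open fingers, with its bolt at (277,248). Closing now.

Request:
{"name": "drive_tool", "arguments": {
  "series": [
    [[0,0,0,0,0,0.1,60],[0,0,0,0,0,0.1,40],[0,0,0,0,0,0.1,20],[0,0,0,0,0,0.1,20],[0,0,0,0,0,0.1,20],[0,0,0,0,0,0.1,20],[0,0,0,0,0,0.1,20],[0,0,0,0,0,0.1,20]]
  ]
}}

```text
time: 4.2
tool_pos: [0.5204, 0.2277, 0.0527]
ee_rot: [-3.14, -0.002, 0.068]
wrist_force: [0.3, 0.2, -0.4]
width: 0.0334
```

```bash
python3 - <<'E'
from h import *
st()
E
```

```text
{'time': np.float64(4.2), 'joint_positions': array([3.1170e-01, 1.7510e-01, 1.5039e+00, 1.3000e-03, 1.4603e+00,
       1.8141e+00]), 'tool_pos': array([0.5204, 0.2277, 0.0527]), 'ee_rot': array([-3.1398e+00, -2.0000e-03,  6.8300e-02]), 'wrist_force': array([ 0.3338,  0.1941, -0.432 ]), 'width': np.float64(0.0334)}
```

The width reads 33 mm, which is less than the 44 mm cap, so I'll look.

```bash
python3 - <<'E'
from h import *
snap('wrist','w3');snap('scene','s3');st()
a=load('w3')['img'][60:300,130:420]; b=load('s3')['img'][160:240,140:230]
cv2.imwrite('pics/c4.png',np.hstack([cv2.resize(a,(483,400)),cv2.resize(b,(317,400))[:, :317]]))
E
```

```text
{'time': np.float64(4.3), 'joint_positions': array([3.1170e-01, 1.7510e-01, 1.5038e+00, 1.3000e-03, 1.4603e+00,
       1.8141e+00]), 'tool_pos': array([0.5204, 0.2277, 0.0528]), 'ee_rot': array([-3.1398e+00, -2.0000e-03,  6.8200e-02]), 'wrist_force': array([0.4386, 0.9454, 0.3487]), 'width': np.float64(0.0255)}
```

View pics/c4.png

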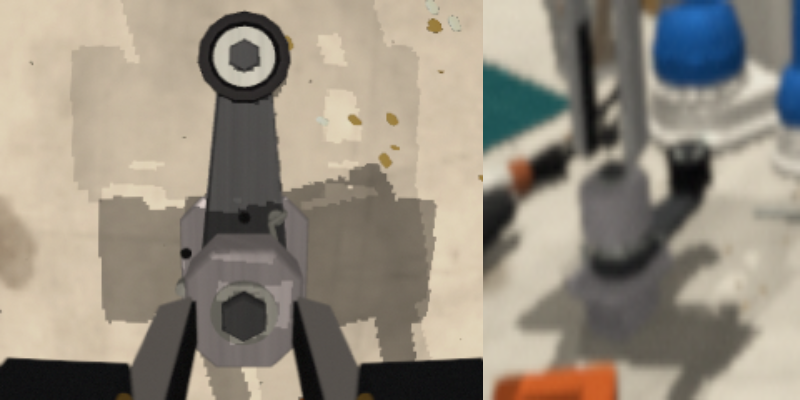

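```bash
python3 - <<'E'
from h import *
for n,pts in (('w1',[(190,245),(366,245),(180,265)]),('w2',[(190,245),(366,245),(180,265),(276,248)])):
    s=load(n);W=worldw(s)
    for u,v in pts: print(n,u,v,W[v,u].round(4),s['depth'][v,u])
s=load('s3')
W=world(s)
cv2.imwrite('pics/c5.png',cv2.resize(s['img'][120:250,120:240],None,fx=4.6,fy=4.6,interpolation=cv2.INTER_CUBIC))
for u,v in ((168,189),(179,190),(174,195)): print(W[v,u].round(3))
E
```

```text
w1 190 245 [0.464  0.2736 0.2468] 0.18001021
w1 366 245 [0.4725 0.175  0.251 ] 0.17543404
w1 180 265 [0.4647 0.2711 0.2763] 0.15126555
w2 190 245 [0.525  0.2778 0.101 ] 0.17950465
w2 366 245 [0.5327 0.1789 0.1034] 0.17672917
w2 180 265 [0.5245 0.2759 0.1282] 0.15327108
w2 276 248 [0.5218 0.2287 0.0867] 0.19485746
[0.511 0.245 0.096]
[ 0.726  0.393 -0.004]
[0.518 0.233 0.079]
```

View pics/c5.png

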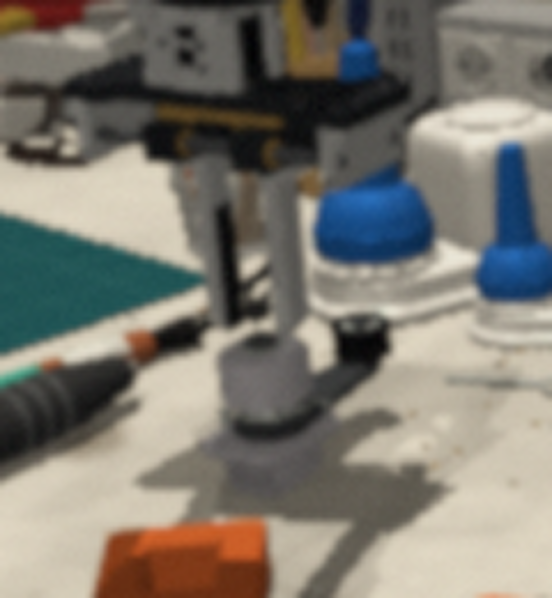

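The fingers closed above the cap, around the bolt, so the real tips look 30–40 mm higher than the reported TCP. I'll open again and measure that.

Request:
{"name": "drive_tool", "arguments": {
  "series": [
    [[0,0,0,0,0,0,100],[0,0,0,0,0,0,100],[0,0,0,0,0,0,100],[0,0,0,0,0,0,100],[0,0,0,0,0,0,100],[0,0,0,0,0,0,100],[0,0,0,0,0,0,100],[0,0,0,0,0,0,100],[0,0,0,0,0,0,100],[0,0,0,0,0,0,100],[0,0,0,0,0,0,100]]
  ]
}}

```text
time: 5.4
tool_pos: [0.5204, 0.2277, 0.0528]
ee_rot: [-3.14, -0.002, 0.068]
wrist_force: [0.4, 1.1, 0.4]
width: 0.0937
```

```bash
python3 - <<'E'
from h import *
st()
s=snap('wrist','w4'); W=worldw(s); z=W[...,2]
for e in ((120,205,200,330),(350,440,200,330)):
    k=np.zeros(z.shape,bool);k[e[2]:e[3],e[0]:e[1]]=1
    m=k&(z>.06)&(z<.2)&(s['depth']>0); P=W[m]; i=np.argsort(P[:,2])[:60]; print(m.sum(),P[:,2].min(),np.percentile(P[:,2],[1,3,10]),P[i].mean(0))
s=snap('scene','s4'); W=world(s); z=W[...,2]
cv2.imwrite('pics/c6.png',cv2.resize(s['img'][120:250,120:240],None,fx=4.6,fy=4.6,interpolation=cv2.INTER_CUBIC))
k=np.zeros(z.shape,bool); k[150:215,140:215]=1
m=k&(np.abs(W[...,0]-.52)<.03)&(np.abs(W[...,1]-.2277)<.065)&(z>.085)&(z<.13)
for lo in np.arange(.085,.13,.005):
    q=W[m&(z>=lo)&(z<lo+.005)]; print(round(lo,3),len(q),q.mean(0).round(3) if len(q) else '', q[:,1].min().round(3) if len(q) else '',q[:,1].max().round(3) if len(q) else '')
E
```

```text
{'time': np.float64(5.4), 'joint_positions': array([3.1170e-01, 1.7510e-01, 1.5038e+00, 1.3000e-03, 1.4603e+00,
       1.8141e+00]), 'tool_pos': array([0.5204, 0.2277, 0.0528]), 'ee_rot': array([-3.1398e+00, -2.0000e-03,  6.8200e-02]), 'wrist_force': array([0.3837, 1.0842, 0.3655]), 'width': np.float64(0.0937)}
2951 0.08942378708862009 [0.09175739 0.09491662 0.10377976] [0.51973982 0.2761397  0.09169286]
2992 0.08911839026987939 [0.09159571 0.0945879  0.10400882] [0.52585774 0.18075105 0.09144726]
0.085 18 [0.518 0.236 0.088] 0.174 0.281
0.09 18 [0.516 0.235 0.093] 0.17 0.285
0.095 29 [0.515 0.235 0.098] 0.165 0.282
0.1 30 [0.517 0.225 0.103] 0.164 0.285
0.105 31 [0.516 0.214 0.107] 0.163 0.286
0.11 32 [0.517 0.219 0.113] 0.165 0.285
0.115 26 [0.517 0.226 0.118] 0.166 0.285
0.12 33 [0.515 0.217 0.122] 0.164 0.283
0.125 33 [0.517 0.227 0.128] 0.165 0.284
```

View pics/c6.png

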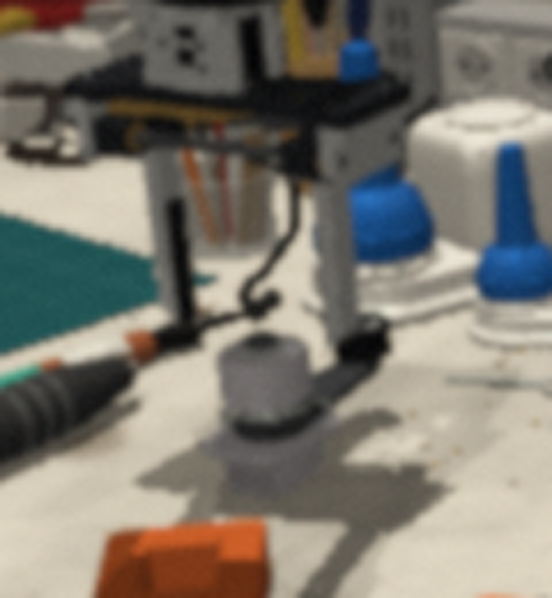

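Both cameras put the open fingertips at z ≈ 0.088 while the TCP reads 0.053, so the real tips are about 36 mm above the reported point. In x and y they agree with the cap. I'll lower by 3.6 cm and watch the force.

Request:
{"name": "drive_tool", "arguments": {
  "series": [
    [[0,0,0,0,0,0.6,100],[0,0,0,0,0,1.2,100],[0,0,0,0,0,1.8,100],[0,0,0,0,0,2.4,100],[0,0,0,0,0,3.0,100],[0,0,0,0,0,3.4,100],[0,0,0,0,0,3.6,100],[0,0,0,0,0,3.6,100]]
  ]
}}

```text
time: 6.3
tool_pos: [0.5203, 0.2277, 0.0164]
ee_rot: [-3.14, -0.001, 0.068]
wrist_force: [0.0, -0.7, 0.7]
width: 0.094
```

```bash
python3 - <<'E'
from h import *
st()
s=snap('scene','s5'); s2=snap('wrist','w5')
a=cv2.resize(s['img'][120:250,120:240],(440,477),interpolation=cv2.INTER_CUBIC);b=cv2.resize(s2['img'][100:420,130:420],(360,397))
c=np.zeros((477,800,3),np.uint8);c[:,:440]=a;c[:397,440:]=b;cv2.imwrite('pics/c7.png',c)
E
```

```text
{'time': np.float64(6.3), 'joint_positions': array([3.1180e-01, 2.0280e-01, 1.5470e+00, 1.3000e-03, 1.3899e+00,
       1.8141e+00]), 'tool_pos': array([0.5203, 0.2277, 0.0164]), 'ee_rot': array([-3.1399e+00, -1.5000e-03,  6.8200e-02]), 'wrist_force': array([ 0.002 , -0.6728,  0.6861]), 'width': np.float64(0.094)}
```

View pics/c7.png

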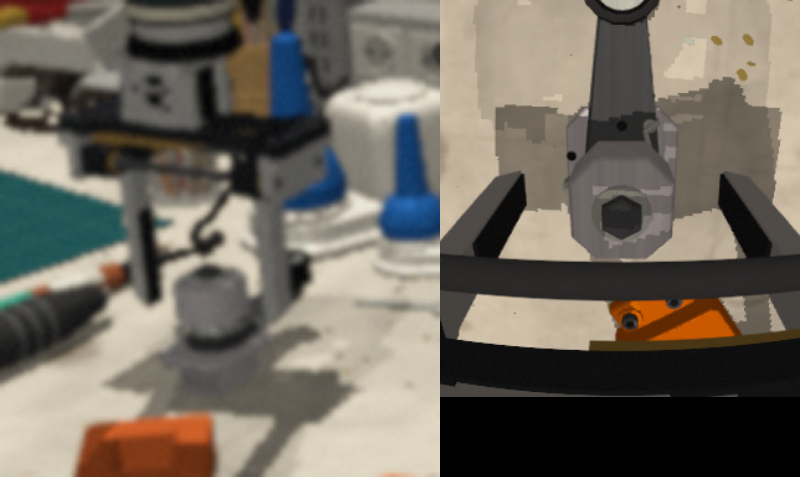

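The fingers now straddle the cap, with the tips near its lower edge. Closing.

Request:
{"name": "drive_tool", "arguments": {
  "series": [
    [[0,0,0,0,0,0,60],[0,0,0,0,0,0,40],[0,0,0,0,0,0,30],[0,0,0,0,0,0,30],[0,0,0,0,0,0,30],[0,0,0,0,0,0,30],[0,0,0,0,0,0,30],[0,0,0,0,0,0,30],[0,0,0,0,0,0,30],[0,0,0,0,0,0,30]]
  ]
}}

```text
time: 7.4
tool_pos: [0.5206, 0.2279, 0.0169]
ee_rot: [-3.14, -0.002, 0.068]
wrist_force: [0.2, 0.7, 0.2]
width: 0.044
```

Request:
{"name": "drive_tool", "arguments": {
  "series": [
    [[0,0,0,0,0,-1,30],[0,0,0,0,0,-2.5,30],[0,0,0,0,0,-4,30],[0,0,0,0,0,-5.5,30],[0,0,0,0,0,-7,30],[0,0,0,0,0,-7,30],[0,0,0,0,0,-7,30]]
  ]
}}

```text
time: 8.1
tool_pos: [0.5209, 0.2278, 0.0877]
ee_rot: [-3.139, -0.004, 0.068]
wrist_force: [0.4, -0.9, -5.4]
width: 0.0436
```

```bash
python3 - <<'E'
from h import *
st()
s=snap('scene','s6'); s2=snap('wrist','w6')
a=cv2.resize(s['img'][100:250,120:270],(440,440),interpolation=cv2.INTER_CUBIC);b=cv2.resize(s2['img'][60:420,130:420],(355,440))
cv2.imwrite('pics/c8.png',np.hstack([a,b]))
print(go(.5512,-.0191,.1,.4067))
E
```

```text
{'time': np.float64(8.1), 'joint_positions': array([3.1170e-01, 1.5350e-01, 1.4574e+00, 1.3000e-03, 1.5265e+00,
       1.8141e+00]), 'tool_pos': array([0.5209, 0.2278, 0.0877]), 'ee_rot': array([-3.1393, -0.0037,  0.0683]), 'wrist_force': array([ 0.3748, -0.866 , -5.368 ]), 'width': np.float64(0.0436)}
[-0.0014, -0.0008, -0.3384, 1.45, 24.81, -1.43]
```

View pics/c8.png

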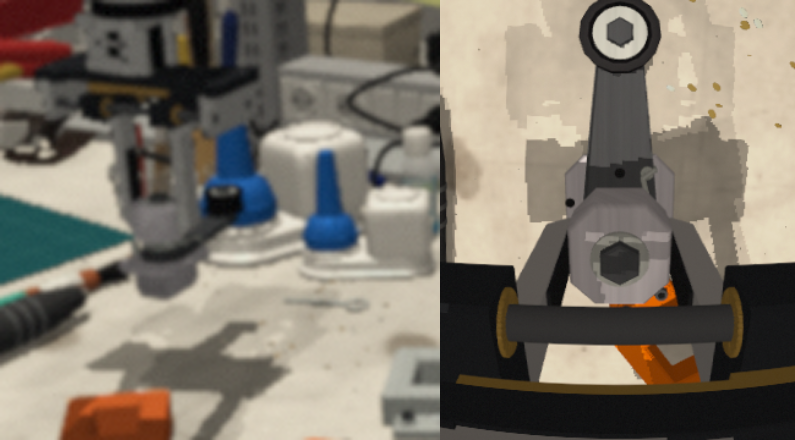

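The tensioner is held and lifted (5.4 N, width 44 mm, arm pointing straight ahead of the tool). Next I'll carry it to hover over the block.

```bash
python3 - <<'E'
from h import *
print(go(.5541,-.017,.095,.4085))
E
```

```text
[-0.0014, -0.0008, -0.3402, 1.76, 24.62, -0.93]
```

Request:
{"name": "drive_tool", "arguments": {
  "series": [
    [[0,0,-0.02,0,1,-0.9,30],[0,0,-0.05,0.3,3,-0.9,30],[0,0,-0.08,0.5,5.5,-0.9,30],[0,0,-0.12,0.7,8,-0.9,30],[0,0,-0.16,0.9,10.5,-0.9,30],[0,0,-0.2,1.1,13,-0.9,30],[0,0,-0.23,1.2,15.5,-0.9,30],[0,0,-0.26,1.4,18,-0.9,30],[0,0,-0.29,1.5,20.5,-0.9,30],[0,0,-0.32,1.6,22.5,-0.9,30],[0,0,-0.34,1.76,24,-0.9,30],[0,0,-0.34,1.76,24.6,-0.9,30],[0,0,-0.34,1.76,24.6,-0.9,30],[0,0,-0.34,1.76,24.6,-0.9,30]]
  ]
}}

```text
time: 9.6
tool_pos: [0.5537, -0.016, 0.0941]
ee_rot: [-3.139, -0.0, 0.408]
wrist_force: [0.3, 0.0, -4.9]
width: 0.0438
```

```bash
python3 - <<'E'
from h import *
st()
s=snap('scene','s7'); s2=snap('wrist','w7'); s3=snap('top','t7')
a=cv2.resize(s['img'][140:290,200:330],(400,461),interpolation=cv2.INTER_CUBIC);c=cv2.resize(s3['img'][160:260,210:300],(400,444),interpolation=cv2.INTER_CUBIC)
cv2.imwrite('pics/c9.png',np.hstack([a[:444],c]))
E
```

```text
{'time': np.float64(9.6), 'joint_positions': array([-0.1329,  0.1225,  1.4794,  0.0023,  1.5407,  1.0295]), 'tool_pos': array([ 0.5537, -0.016 ,  0.0941]), 'ee_rot': array([-3.139e+00, -3.000e-04,  4.083e-01]), 'wrist_force': array([ 2.6330e-01,  4.8000e-03, -4.8606e+00]), 'width': np.float64(0.0438)}
```

View pics/w7.png

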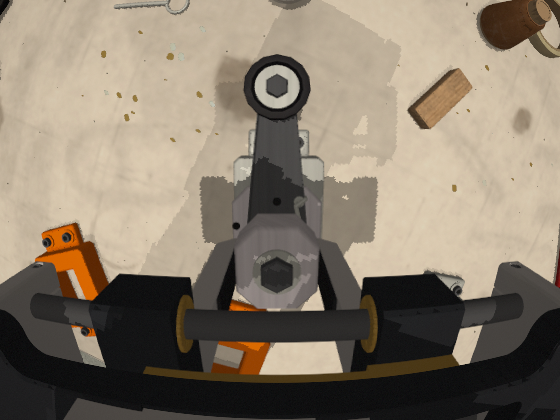

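View pics/c9.png

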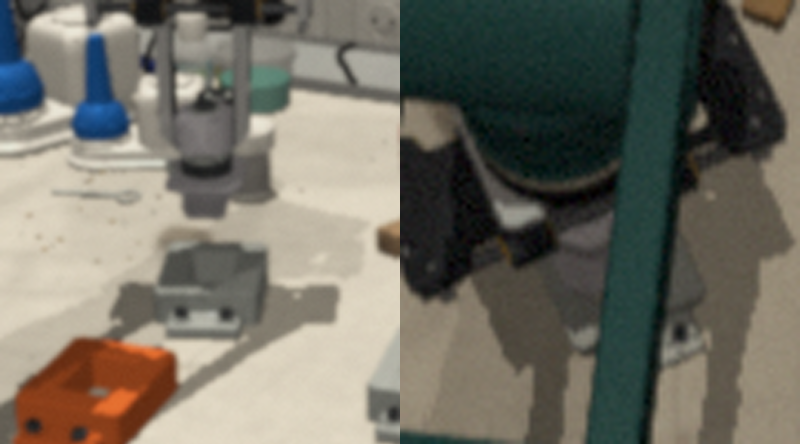

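In the wrist view, the block's front part shows under the arm, with its side edges at u≈234 and 323. I'll measure the block edges relative to the held tensioner.

```bash
cat > rel.py <<'E'
from h import *
import sys
def rel(n,zc,yaw,win=(215,345,125,260)):
    s=load(n); W=worldw(s); z=W[...,2]; o=robot.get_obs()['tool_pos']
    f32=lambda P:P[:,:2].astype(np.float32)
    near=np.hypot(W[...,0]-o[0],W[...,1]-o[1])<.03
    print('zs', [ (round(float(a),3),int(((z>a)&(z<a+.004)&near).sum())) for a in np.arange(.02,.18,.004)])
    m=near&(z>zc-.004)&(z<zc+.004); P=W[m]; r=cv2.minAreaRect(f32(P)); print('captop',m.sum(),r,P.mean(0))
    mi=(z>zc-.025)&(z<zc-.014)&(np.hypot(W[...,0]-o[0]-.095*np.cos(yaw),W[...,1]-o[1]-.095*np.sin(yaw))<.03)
    P=W[mi]; print('idler',mi.sum(),cv2.minEnclosingCircle(f32(P)))
    c=np.array(r[0]); ci=np.array(cv2.minEnclosingCircle(f32(P))[0]); print('dir',np.arctan2(*(ci-c)[::-1]),np.linalg.norm(ci-c))
    tens=ci-.095*(ci-c)/np.linalg.norm(ci-c)
    print('tens',tens)
    k=np.zeros(z.shape,bool);k[win[2]:win[3],win[0]:win[1]]=1
    m=k&(z>.022)&(z<.034); L=Ro.from_euler('z',-yaw).apply(W[m]-np.array([*tens,0]))
    print('block pts',m.sum(), 'z',np.median(W[m][:,2]))
    # side edges along x bins
    for a in np.arange(.01,.05,.004):
        q=L[(L[:,0]>a)&(L[:,0]<a+.004)]
        if len(q)>3: print(' x',round(a,3),'ymin',q[:,1].min().round(4),'ymax',q[:,1].max().round(4))
    for a in np.arange(-.036,.036,.008):
        q=L[(L[:,1]>a)&(L[:,1]<a+.008)]
        if len(q)>3: print(' y',round(a,3),'xmax',q[:,0].max().round(4))
E
python3 - <<'E'
from rel import *
rel('w7',.158,.408)
E
```

```text
zs [(0.02, 0), (0.024, 0), (0.028, 0), (0.032, 0), (0.036, 0), (0.04, 0), (0.044, 0), (0.048, 0), (0.052, 0), (0.056, 0), (0.06, 0), (0.064, 0), (0.068, 0), (0.072, 0), (0.076, 0), (0.08, 0), (0.084, 0), (0.088, 0), (0.092, 0), (0.096, 0), (0.1, 0), (0.104, 243), (0.108, 263), (0.112, 43), (0.116, 764), (0.12, 20), (0.124, 0), (0.128, 72), (0.132, 160), (0.136, 162), (0.14, 192), (0.144, 202), (0.148, 235), (0.152, 876), (0.156, 4611), (0.16, 443), (0.164, 763), (0.168, 183), (0.172, 183), (0.176, 216)]
captop 5467 ((0.5552496314048767, -0.015357688069343567), (0.05078035965561867, 0.052532538771629333), 66.68880462646484) [ 0.55637104 -0.01405675  0.15718756]
idler 3362 ((0.6404206156730652, 0.0222427137196064), 0.017928551882505417)
dir 0.4157374546326985 0.09310148643229323
tens [ 0.55351284 -0.01612443]
block pts 1393 z 0.027754265442958503
 x 0.01 ymin -0.0408 ymax 0.039
 x 0.014 ymin -0.0406 ymax 0.039
 x 0.018 ymin -0.0405 ymax 0.0389
 x 0.022 ymin -0.0395 ymax 0.0388
 x 0.026 ymin -0.0402 ymax 0.0396
 x 0.03 ymin -0.0402 ymax 0.0397
 x 0.034 ymin -0.0401 ymax 0.0395
 x 0.038 ymin -0.04 ymax 0.0394
 x 0.042 ymin -0.04 ymax 0.0392
 x 0.046 ymin -0.0379 ymax 0.0373
 y -0.036 xmax 0.0485
 y -0.028 xmax 0.0484
 y 0.02 xmax 0.0485
 y 0.028 xmax 0.0485
```

```bash
python3 - <<'E'
from rel import *
print(go(.5542,-.0166,.051,.4085))
E
```

```text
[-0.0017, -0.0009, 0.0008, -0.01, 0.09, 4.35]
```

Request:
{"name": "drive_tool", "arguments": {
  "series": [
    [[-0.002,0,0,0,0.09,1,30],[-0.002,0,0,0,0.09,2,30],[-0.002,0,0,0,0.09,3,30],[-0.002,0,0,0,0.09,3.8,30],[-0.002,0,0,0,0.09,4.2,30],[-0.002,0,0,0,0.09,4.3,30],[-0.002,0,0,0,0.09,4.3,30]]
  ]
}}

```text
time: 10.45
tool_pos: [0.5544, -0.0167, 0.0515]
ee_rot: [3.141, -0.001, 0.409]
wrist_force: [0.0, -0.1, -6.3]
width: 0.044
```

```bash
python3 - <<'E'
from rel import *
st(); s=snap('wrist','w8'); s2=snap('scene','s8')
rel('w8',.114,.408,(215,345,125,300))
a=cv2.resize(s2['img'][140:290,200:330],(400,461),interpolation=cv2.INTER_CUBIC); b=cv2.resize(s['img'][80:320,170:380],(400,457))
cv2.imwrite('pics/c10.png',np.hstack([a[:457],b]))
E
```

```text
{'time': np.float64(10.45), 'joint_positions': array([-1.3240e-01,  1.4840e-01,  1.5371e+00,  2.0000e-04,  1.4551e+00,
        1.0291e+00]), 'tool_pos': array([ 0.5544, -0.0167,  0.0515]), 'ee_rot': array([ 3.1413e+00, -1.0000e-03,  4.0930e-01]), 'wrist_force': array([ 0.0226, -0.1486, -6.2573]), 'width': np.float64(0.044)}
zs [(0.02, 0), (0.024, 0), (0.028, 0), (0.032, 0), (0.036, 0), (0.04, 0), (0.044, 0), (0.048, 0), (0.052, 0), (0.056, 0), (0.06, 15), (0.064, 500), (0.068, 0), (0.072, 787), (0.076, 64), (0.08, 0), (0.084, 44), (0.088, 136), (0.092, 177), (0.096, 170), (0.1, 205), (0.104, 220), (0.108, 415), (0.112, 4707), (0.116, 631), (0.12, 965), (0.124, 181), (0.128, 166), (0.132, 204), (0.136, 216), (0.14, 225), (0.144, 212), (0.148, 240), (0.152, 235), (0.156, 280), (0.16, 181), (0.164, 200), (0.168, 81), (0.172, 102), (0.176, 150)]
captop 5490 ((0.5558029413223267, -0.016658935695886612), (0.05016612261533737, 0.053223881870508194), 64.4602279663086) [ 0.55711779 -0.01473231  0.1142987 ]
idler 3364 ((0.6411316990852356, 0.021951787173748016), 0.01802995428442955)
dir 0.4249257289420713 0.09365780705246583
tens [ 0.55458011 -0.01721226]
block pts 2237 z 0.027764212141399403
 x 0.01 ymin -0.0384 ymax 0.041
 x 0.014 ymin -0.0383 ymax 0.0409
 x 0.018 ymin -0.0389 ymax 0.0407
 x 0.022 ymin -0.0388 ymax 0.0405
 x 0.026 ymin -0.0386 ymax 0.0404
 x 0.03 ymin -0.0383 ymax 0.0412
 x 0.034 ymin -0.0385 ymax 0.0403
 x 0.038 ymin -0.0391 ymax 0.0401
 x 0.042 ymin -0.0389 ymax 0.04
 x 0.046 ymin -0.0356 ymax 0.0377
 y -0.036 xmax 0.0479
 y -0.028 xmax 0.0478
 y -0.02 xmax 0.0477
 y 0.02 xmax 0.0477
 y 0.028 xmax 0.0478
```

View pics/c10.png

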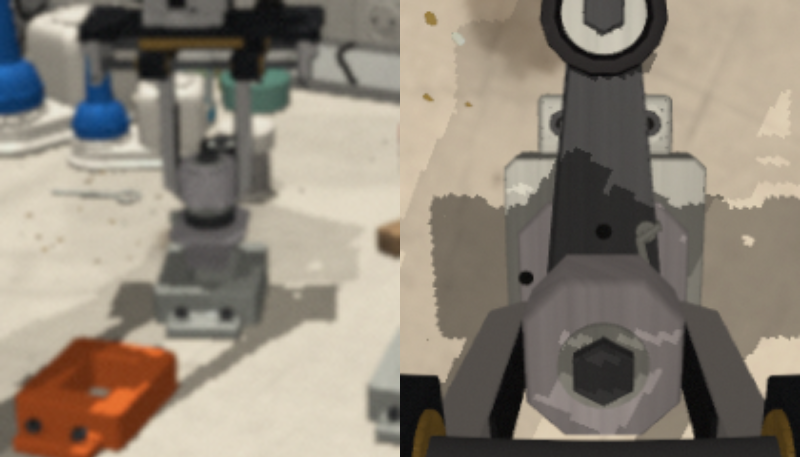

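```bash
python3 - <<'E'
from h import *
s=load('w8');W=worldw(s);z=W[...,2]
m=(z>.1205)&(z<.1245)&(np.hypot(W[...,0]-.5545,W[...,1]+.016)<.013)
P=W[m];print(m.sum(),P.mean(0),cv2.minEnclosingCircle(P[:,:2].astype(np.float32)))
c=np.array([*cv2.minEnclosingCircle(P[:,:2].astype(np.float32))[0],0])
print('idler rel ang',np.arctan2(.02195-c[1],.6411-c[0]))
k=np.zeros(z.shape,bool);k[125:300,215:345]=1
for yaw in (.405,.41,.415):
  m=k&(z>.022)&(z<.034); L=Ro.from_euler('z',-yaw).apply(W[m]-c)
  E=[];
  for a in np.arange(.01,.044,.002):
    q=L[(L[:,0]>a)&(L[:,0]<a+.002)]; E.append((a,q[:,1].min(),q[:,1].max()))
  E=np.array(E); print(yaw,'mid',E[:,1:].mean(),'slopes',np.polyfit(E[:,0],E[:,1],1)[0],np.polyfit(E[:,0],E[:,2],1)[0],'xmax',np.percentile(L[np.abs(L[:,1])<.036][:,0],99.7))
E
```

```text
772 [ 0.55454317 -0.0157889   0.12172671] ((0.554119884967804, -0.015763215720653534), 0.009084757417440414)
idler rel ang 0.40911913372879916
0.405 mid -0.00040629986162740066 slopes -0.012700264707037542 -0.019575962867015267 xmax 0.04772068764719108
0.41 mid -0.0005593550239091409 slopes -0.022668785093302293 -0.02515566598115702 xmax 0.04762881273913569
0.415 mid -0.000715873660681223 slopes -0.02368145458980513 -0.030476791653663175 xmax 0.04778174335065297
```

Everything is within about 0.5 mm, which the foot's 2.5 mm taper takes up. Lowering in two stages with a force check between them.

Request:
{"name": "drive_tool", "arguments": {
  "series": [
    [[0,0,0.004,-0.02,0.04,0.3,30],[0,0,0.004,-0.02,0.04,0.6,30],[0,0,0.004,-0.02,0.04,0.9,30],[0,0,0.004,-0.02,0.04,1.2,30],[0,0,0.004,-0.02,0.04,1.4,30],[0,0,0.004,-0.02,0.04,1.4,30]]
  ]
}}

```text
time: 11.15
tool_pos: [0.5544, -0.0171, 0.0375]
ee_rot: [3.141, -0.001, 0.405]
wrist_force: [-1.1, -0.1, -6.3]
width: 0.0439
```

```bash
python3 - <<'E'
from h import *
st(); print(robot.get_obs()['wrist_torque'])
E
```

```text
{'time': np.float64(11.15), 'joint_positions': array([-1.3320e-01,  1.5850e-01,  1.5545e+00,  2.0000e-04,  1.4276e+00,
        1.0323e+00]), 'tool_pos': array([ 0.5544, -0.0171,  0.0375]), 'ee_rot': array([ 3.1413e+00, -1.0000e-03,  4.0530e-01]), 'wrist_force': array([-1.1397, -0.133 , -6.3448]), 'width': np.float64(0.0439)}
[ 0.00748259  0.08509304 -0.00909053]
```

The foot is 7 mm inside the pocket with no contact force. Continuing.

Request:
{"name": "drive_tool", "arguments": {
  "series": [
    [[0,0,0,0,0,0.3,30],[0,0,0,0,0,0.6,30],[0,0,0,0,0,0.8,30],[0,0,0,0,0,0.8,30]]
  ]
}}

```text
time: 11.55
tool_pos: [0.554, -0.017, 0.0289]
ee_rot: [-3.141, -0.0, 0.405]
wrist_force: [0.4, 0.6, -5.4]
width: 0.0439
```

Request:
{"name": "drive_tool", "arguments": {
  "series": [
    [[0,0,0,0,0,0.3,30],[0,0,0,0,0,0.6,30],[0,0,0,0,0,0.8,30],[0,0,0,0,0,0.95,30],[0,0,0,0,0,1.05,30],[0,0,0,0,0,1.05,30]]
  ]
}}

```text
time: 12.15
tool_pos: [0.5539, -0.017, 0.019]
ee_rot: [-3.141, -0.0, 0.405]
wrist_force: [-1.8, 0.8, -0.8]
width: 0.0436
```

```bash
python3 - <<'E'
from h import *
st(); s=snap('wrist','w9');W=worldw(s);z=W[...,2]
m=(np.hypot(W[...,0]-.5545,W[...,1]+.016)<.02)&(z>.05); h=np.histogram(z[m],np.arange(.06,.11,.002)); print(h[0],h[1][h[0].argmax()])
for w in ((.074,.086),(.085,.092)): 
  q=z[m&(z>w[0])&(z<w[1])]; print(np.median(q))
s2=snap('scene','s9')
a=cv2.resize(s2['img'][140:290,200:330],(400,461),interpolation=cv2.INTER_CUBIC); b=cv2.resize(s['img'][80:320,170:380],(400,457))
cv2.imwrite('pics/c11.png',np.hstack([a[:457],b]))
E
```

```text
{'time': np.float64(12.15), 'joint_positions': array([-1.3320e-01,  1.7310e-01,  1.5764e+00,  1.0000e-04,  1.3921e+00,
        1.0323e+00]), 'tool_pos': array([ 0.5539, -0.017 ,  0.019 ]), 'ee_rot': array([-3.1415e+00, -1.0000e-04,  4.0530e-01]), 'wrist_force': array([-1.7807,  0.8067, -0.8457]), 'width': np.float64(0.0436)}
[   0    0    0    0    0    0    0    0    0    2 1537 1653  194   86
  675   89    0    0    0    0    0    0    0    0] 0.08200000000000002
0.08209551346721712
0.08911933530320743
```

View pics/c11.png

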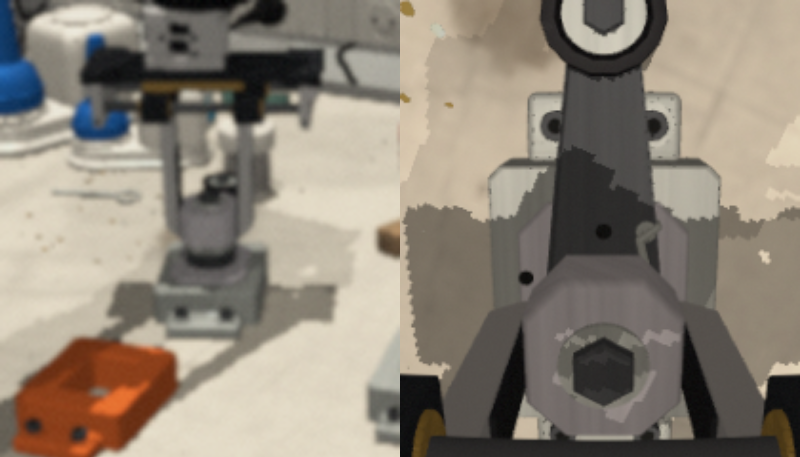

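Seated: the cap top is at z 0.082 as expected, and the weight is off the wrist. Next: release, then rise.

Request:
{"name": "drive_tool", "arguments": {
  "series": [
    [[0,0,0,0,0,0,50],[0,0,0,0,0,0,70],[0,0,0,0,0,0,100],[0,0,0,0,0,0,100],[0,0,0,0,0,0,100],[0,0,0,0,0,0,100],[0,0,0,0,0,0,100],[0,0,0,0,0,0,100],[0,0,0,0,0,-2,100],[0,0,0,0,0,-5,100],[0,0,0,0,0,-8,100],[0,0,0,0,0,-8,100]]
  ]
}}

```text
time: 13.45
tool_pos: [0.5574, -0.0175, 0.1045]
ee_rot: [3.136, -0.009, 0.405]
wrist_force: [-0.6, 1.4, -0.1]
width: 0.0935
```

```bash
python3 - <<'E'
from h import *
st(); s=snap('wrist','w10');W=worldw(s);z=W[...,2]
m=(np.hypot(W[...,0]-.5545,W[...,1]+.016)<.02)&(z>.05)
print('cap z',np.median(z[m&(z>.074)&(z<.086)]),'bolt z',np.median(z[m&(z>.085)&(z<.095)]))
P=W[m&(z>.0865)&(z<.093)]; c=cv2.minEnclosingCircle(P[:,:2].astype(np.float32)); print('bolt',c,P.mean(0))
m=(z>.056)&(z<.07)&(np.hypot(W[...,0]-.641,W[...,1]-.022)<.03);P=W[m];i=cv2.minEnclosingCircle(P[:,:2].astype(np.float32));print('idler',i,np.median(P[:,2]))
print('ang',np.arctan2(i[0][1]-c[0][1],i[0][0]-c[0][0]))
E
```

```text
{'time': np.float64(13.45), 'joint_positions': array([-1.3320e-01,  1.1630e-01,  1.4654e+00,  2.0000e-04,  1.5495e+00,
        1.0323e+00]), 'tool_pos': array([ 0.5574, -0.0175,  0.1045]), 'ee_rot': array([ 3.1364, -0.0089,  0.4054]), 'wrist_force': array([-0.6137,  1.3663, -0.1499]), 'width': np.float64(0.0935)}
cap z 0.08202790577711092 bolt z 0.08907003625780456
bolt ((0.5535412430763245, -0.016439231112599373), 0.008921625092625618) [ 0.55399786 -0.01625612  0.0890284 ]
idler ((0.6407212615013123, 0.021229596808552742), 0.018053317442536354) 0.06308469426075186
ang 0.40785298188750624
```

View pics/w10.png

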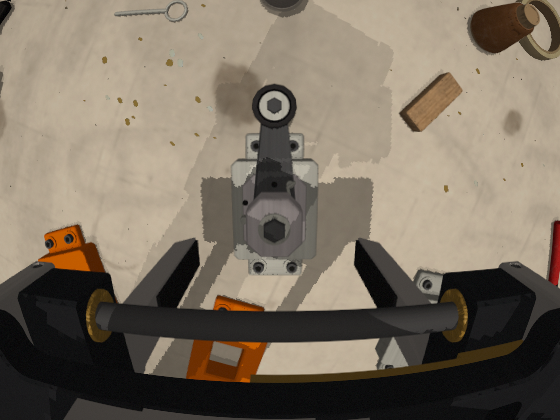

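The tensioner is seated (bolt z 0.089, arm direction 0.408 rad, the same as the block), so step 1 looks met. Now to grip the idler wheel across its rim.

```bash
python3 - <<'E'
from h import *
print(go(.6411,.0206,.1045,.407));print(go(.6411,.0206,.0095,.407))
E
```

```text
[0.0029, -0.0052, -0.0017, 9.33, -0.12, -0.23]
[0.0029, -0.0052, -0.0017, 9.28, -0.15, 9.27]
```

Request:
{"name": "drive_tool", "arguments": {
  "series": [
    [[0.003,-0.005,0,3,0,-0.2,100],[0.003,-0.005,0,6,-0.1,-0.2,100],[0.003,-0.005,0,9.3,-0.1,-0.2,100],[0.003,-0.005,0,9.3,-0.1,0,100],[0.003,-0.005,0,9.3,-0.1,0,100],[0.003,-0.005,0,9.3,-0.1,0,100]]
  ]
}}

```text
time: 14.1
tool_pos: [0.6396, 0.02, 0.101]
ee_rot: [-3.141, 0.002, 0.405]
wrist_force: [0.5, -0.1, 1.2]
width: 0.0939
```

```bash
python3 - <<'E'
from h import *
st(); s=snap('wrist','w11')
print(go(.6411,.0206,.05,.407));print(go(.6411,.0206,.0095,.407))
E
```

```text
{'time': np.float64(14.1), 'joint_positions': array([-5.7300e-02,  3.0960e-01,  1.2425e+00, -1.0000e-04,  1.5920e+00,
        1.1085e+00]), 'tool_pos': array([0.6396, 0.02  , 0.101 ]), 'ee_rot': array([-3.1406e+00,  2.3000e-03,  4.0500e-01]), 'wrist_force': array([ 0.5449, -0.0584,  1.2236]), 'width': np.float64(0.0939)}
[-0.0006, 0.0013, -0.0022, 0.16, -0.01, 5.16]
[-0.0006, 0.0013, -0.0022, 0.16, -0.01, 9.21]
```

View pics/w11.png

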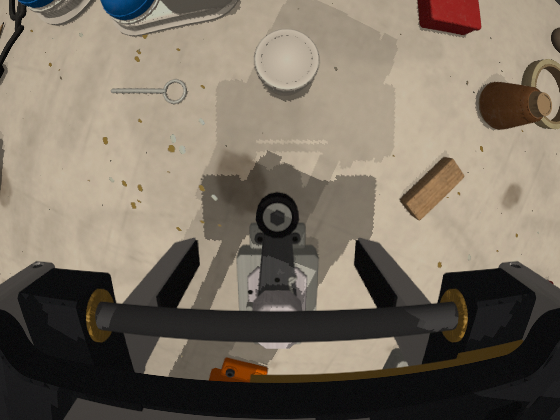

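Request:
{"name": "drive_tool", "arguments": {
  "series": [
    [[0,0,0,0.16,0,2,100],[0,0,0,0.16,0,4,100],[0,0,0,0.16,0,6,100],[0,0,0,0.16,0,7.5,100],[0,0,0,0.16,0,8.5,100],[0,0,0,0.16,0,9,100],[0,0,0,0.16,0,9.2,100],[0,0,0,0.16,0,9.2,100],[0,0,0,0.16,0,9.2,100]]
  ]
}}

```text
time: 15.05
tool_pos: [0.6419, 0.0205, 0.0107]
ee_rot: [3.141, -0.0, 0.405]
wrist_force: [-0.5, -0.0, 0.0]
width: 0.094
```

```bash
python3 - <<'E'
from h import *
st(); s=snap('wrist','w12'); s2=snap('scene','s12')
a=cv2.resize(s2['img'][140:290,200:330],(400,461),interpolation=cv2.INTER_CUBIC); b=cv2.resize(s['img'][130:370,170:380],(400,457))
cv2.imwrite('pics/c12.png',np.hstack([a[:457],b]))
E
```

```text
{'time': np.float64(15.05), 'joint_positions': array([-0.0563,  0.3646,  1.3545, -0.    ,  1.422 ,  1.1096]), 'tool_pos': array([0.6419, 0.0205, 0.0107]), 'ee_rot': array([ 3.1414e+00, -3.0000e-04,  4.0490e-01]), 'wrist_force': array([-0.4658, -0.024 ,  0.0135]), 'width': np.float64(0.094)}
```

View pics/c12.png

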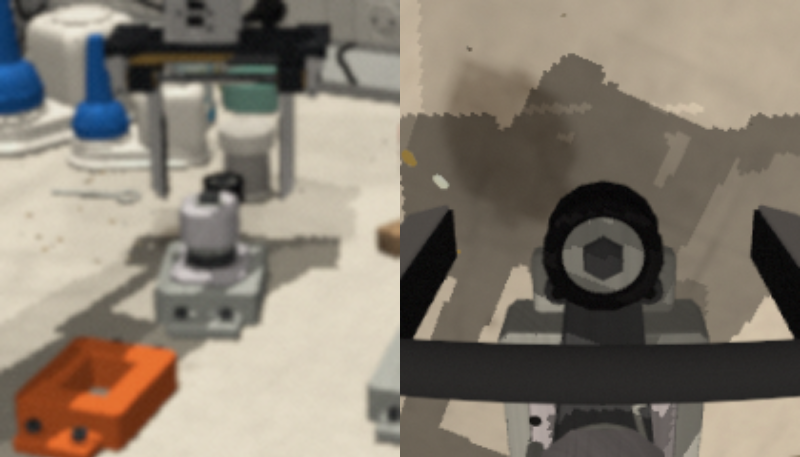

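The wheel, at crop (603,255), is centred between the fingers. Closing to grip it.

Request:
{"name": "drive_tool", "arguments": {
  "series": [
    [[0,0,0,0,0,0,60],[0,0,0,0,0,0,40],[0,0,0,0,0,0,25],[0,0,0,0,0,0,25],[0,0,0,0,0,0,25],[0,0,0,0,0,0,25],[0,0,0,0,0,0,25],[0,0,0,0,0,0,25],[0,0,0,0,0,0,25],[0,0,0,0,0,0,25],[0,0,0,0,0,0,25]]
  ]
}}

```text
time: 16.25
tool_pos: [0.6418, 0.0205, 0.0106]
ee_rot: [3.141, -0.0, 0.405]
wrist_force: [-0.4, -0.0, -1.3]
width: 0.035
```

```bash
python3 - <<'E'
from h import *
st()
P=np.array([.5539,-.017]); o=robot.get_obs(); p=o['tool_pos'][:2]; y0=.405
v=p-P; print(np.linalg.norm(v),np.arctan2(v[1],v[0]))
c,s=np.cos(y0),np.sin(y0)
for a in np.arange(.1,1.25,.1):
    w=P+np.array([[np.cos(a),-np.sin(a)],[np.sin(a),np.cos(a)]])@v-p
    print(round(a,2),'rz',round(-a,3),'tx',round(100*(w[0]*c+w[1]*s),2),'ty',round(100*(w[0]*s-w[1]*c),2))
E
```

```text
{'time': np.float64(16.25), 'joint_positions': array([-0.0563,  0.3647,  1.3547, -0.    ,  1.422 ,  1.1096]), 'tool_pos': array([0.6418, 0.0205, 0.0106]), 'ee_rot': array([ 3.1415e+00, -2.0000e-04,  4.0490e-01]), 'wrist_force': array([-0.4004, -0.0415, -1.2712]), 'width': np.float64(0.035)}
0.09554046332593086 0.4036049356758037
0.1 rz -0.1 tx -0.05 ty -0.95
0.2 rz -0.2 tx -0.19 ty -1.9
0.3 rz -0.3 tx -0.42 ty -2.82
0.4 rz -0.4 tx -0.75 ty -3.72
0.5 rz -0.5 tx -1.16 ty -4.58
0.6 rz -0.6 tx -1.66 ty -5.4
0.7 rz -0.7 tx -2.24 ty -6.16
0.8 rz -0.8 tx -2.89 ty -6.86
0.9 rz -0.9 tx -3.6 ty -7.49
1.0 rz -1.0 tx -4.38 ty -8.05
1.1 rz -1.1 tx -5.21 ty -8.52
1.2 rz -1.2 tx -6.08 ty -8.91
```

Request:
{"name": "drive_tool", "arguments": {
  "series": [
    [[0,0,-0.03,0,-0.3,0,25],[0,0,-0.07,-0.02,-0.65,0,25],[0,0,-0.1,-0.05,-0.95,0,25],[0,0,-0.15,-0.1,-1.43,0,25],[0,0,-0.2,-0.19,-1.9,0,25],[0,0,-0.25,-0.3,-2.36,0,25],[0,0,-0.3,-0.42,-2.82,0,25],[0,0,-0.35,-0.58,-3.28,0,25],[0,0,-0.4,-0.75,-3.72,0,25],[0,0,-0.4,-0.75,-3.72,0,25]]
  ]
}}

```text
time: 17.25
tool_pos: [0.6207, 0.0517, 0.0107]
ee_rot: [3.14, -0.001, 0.806]
wrist_force: [3.2, -2.1, -1.3]
width: 0.0349
```

```bash
python3 - <<'E'
from h import *
st(); s=snap('wrist','w13'); s2=snap('scene','s13')
a=cv2.resize(s2['img'][140:290,200:330],(400,461),interpolation=cv2.INTER_CUBIC); b=cv2.resize(s['img'][130:370,170:380],(400,457))
cv2.imwrite('pics/c13.png',np.hstack([a[:457],b]))
E
```

```text
{'time': np.float64(17.25), 'joint_positions': array([-7.4000e-03,  3.2300e-01,  1.4093e+00, -8.0000e-04,  1.4074e+00,
        7.5760e-01]), 'tool_pos': array([0.6207, 0.0517, 0.0107]), 'ee_rot': array([ 3.1397e+00, -7.0000e-04,  8.0600e-01]), 'wrist_force': array([ 3.169 , -2.0667, -1.2794]), 'width': np.float64(0.0349)}
```

View pics/c13.png

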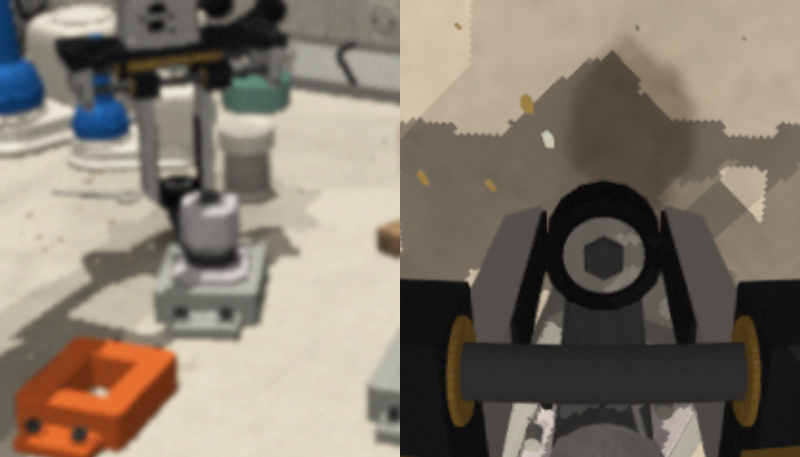

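The arm follows at about 3.8 N, tangential as the spring predicts. I'll continue to about 1.1.

```bash
cat > arc.py <<'E'
from h import *
P=np.array([.5539,-.017]); o=robot.get_obs(); p=o['tool_pos'][:2]; y0=o['ee_rot'][2]
v=p-P; print(np.linalg.norm(v),np.arctan2(v[1],v[0])-.405)
c,s=np.cos(y0),np.sin(y0)
for a in np.arange(.05,.85,.05):
    w=P+np.array([[np.cos(a),-np.sin(a)],[np.sin(a),np.cos(a)]])@(v*.0955/np.linalg.norm(v))-p
    print(round(a,2),'tx',round(100*(w[0]*c+w[1]*s),2),'ty',round(100*(w[0]*s-w[1]*c),2))
E
python3 arc.py
```

```text
0.09584854752885064 0.3918916515231322
0.05 tx -0.04 ty -0.48
0.1 tx -0.08 ty -0.95
0.15 tx -0.13 ty -1.43
0.2 tx -0.21 ty -1.9
0.25 tx -0.31 ty -2.37
0.3 tx -0.44 ty -2.83
0.35 tx -0.59 ty -3.28
0.4 tx -0.76 ty -3.72
0.45 tx -0.95 ty -4.16
0.5 tx -1.17 ty -4.59
0.55 tx -1.41 ty -5.0
0.6 tx -1.66 ty -5.4
0.65 tx -1.94 ty -5.79
0.7 tx -2.23 ty -6.17
0.75 tx -2.55 ty -6.53
0.8 tx -2.88 ty -6.87
```

Request:
{"name": "drive_tool", "arguments": {
  "series": [
    [[0,0,-0.05,-0.04,-0.48,0,25],[0,0,-0.1,-0.08,-0.95,0,25],[0,0,-0.15,-0.13,-1.43,0,25],[0,0,-0.2,-0.21,-1.9,0,25],[0,0,-0.25,-0.31,-2.37,0,25],[0,0,-0.3,-0.44,-2.83,0,25],[0,0,-0.35,-0.59,-3.28,0,25],[0,0,-0.4,-0.76,-3.72,0,25],[0,0,-0.45,-0.95,-4.16,0,25],[0,0,-0.5,-1.17,-4.59,0,25],[0,0,-0.55,-1.41,-5.0,0,25],[0,0,-0.6,-1.66,-5.4,0,25],[0,0,-0.65,-1.94,-5.79,0,25],[0,0,-0.7,-2.23,-6.17,0,25],[0,0,-0.7,-2.23,-6.17,0,25]]
  ]
}}

```text
time: 18.85
tool_pos: [0.5621, 0.0782, 0.0108]
ee_rot: [3.137, 0.0, 1.504]
wrist_force: [4.8, -2.1, -4.0]
width: 0.0348
```

```bash
python3 - <<'E'
from h import *
st(); s=snap('wrist','w14')
E
python3 arc.py | head -4
```

```text
{'time': np.float64(18.85), 'joint_positions': array([ 3.8700e-02,  2.0470e-01,  1.5566e+00, -6.0000e-04,  1.3756e+00,
        1.0540e-01]), 'tool_pos': array([0.5621, 0.0782, 0.0108]), 'ee_rot': array([3.1369e+00, 1.0000e-04, 1.5042e+00]), 'wrist_force': array([ 4.7957, -2.1035, -4.0353]), 'width': np.float64(0.0348)}
0.09555332023351201 1.0771028271216398
0.05 tx -0.01 ty -0.48
0.1 tx -0.03 ty -0.95
0.15 tx -0.08 ty -1.43
```

Request:
{"name": "drive_tool", "arguments": {
  "series": [
    [[0,0,-0.03,0,-0.3,0.04,25],[0,0,-0.06,-0.02,-0.58,0.04,25],[0,0,-0.08,-0.03,-0.77,0.04,25],[0,0,-0.1,-0.03,-0.95,0.04,25],[0,0,-0.1,-0.03,-0.95,0.04,25]]
  ]
}}

```text
time: 19.4
tool_pos: [0.5546, 0.0785, 0.0107]
ee_rot: [3.133, 0.0, 1.603]
wrist_force: [6.4, -0.3, -2.9]
width: 0.0348
```

```bash
python3 - <<'E'
from h import *
st(); s=snap('wrist','w15')
E
python3 arc.py | head -3
```

```text
{'time': np.float64(19.4), 'joint_positions': array([ 3.9700e-02,  1.8590e-01,  1.5790e+00, -4.0000e-04,  1.3682e+00,
        7.9000e-03]), 'tool_pos': array([0.5546, 0.0785, 0.0107]), 'ee_rot': array([3.1331e+00, 3.0000e-04, 1.6027e+00]), 'wrist_force': array([ 6.4088, -0.2722, -2.8723]), 'width': np.float64(0.0348)}
0.09554409031990063 1.1582031799597474
0.05 tx 0.0 ty -0.48
0.1 tx -0.01 ty -0.95
```

Request:
{"name": "drive_tool", "arguments": {
  "series": [
    [[0,0,-0.02,0,-0.2,0.02,25],[0,0,-0.03,0,-0.35,0.02,25],[0,0,-0.04,0,-0.5,0.02,25],[0,0,-0.04,0,-0.5,0.02,25],[0,0,-0.04,0,-0.5,0.02,25]]
  ]
}}

```text
time: 19.95
tool_pos: [0.5514, 0.0785, 0.0108]
ee_rot: [3.13, 0.0, 1.641]
wrist_force: [5.9, -0.9, -3.5]
width: 0.0347
```

```bash
python3 - <<'E'
from h import *
st(); s=snap('wrist','w16'); s2=snap('scene','s16'); s3=snap('top','t16')
a=cv2.resize(s2['img'][140:290,200:330],(400,461),interpolation=cv2.INTER_CUBIC); b=cv2.resize(s['img'][130:370,170:380],(400,457))
cv2.imwrite('pics/c16.png',np.hstack([a[:457],b]))
E
python3 arc.py | head -1
```

```text
{'time': np.float64(19.95), 'joint_positions': array([ 0.0396,  0.1762,  1.5902, -0.    ,  1.3632, -0.0309]), 'tool_pos': array([0.5514, 0.0785, 0.0108]), 'ee_rot': array([3.1296e+00, 4.0000e-04, 1.6413e+00]), 'wrist_force': array([ 5.9386, -0.9411, -3.4964]), 'width': np.float64(0.0347)}
0.09552346294905784 1.191516238654589
```

View pics/c16.png

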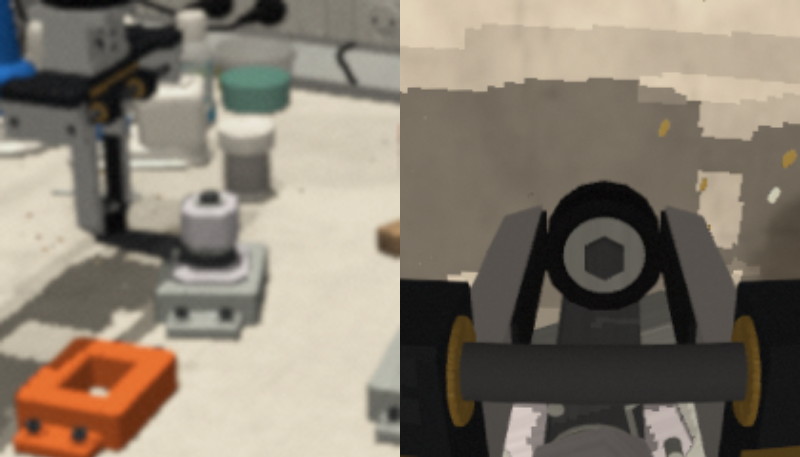

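View pics/w16.png

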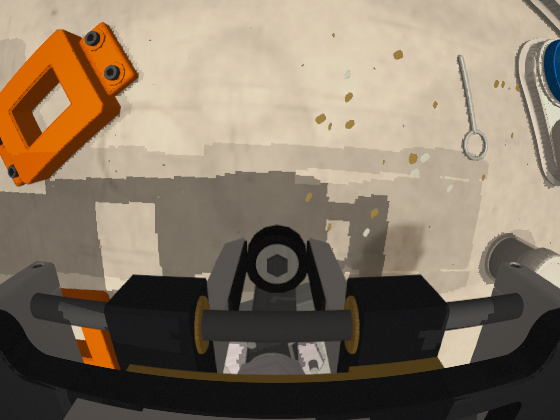

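There's no jump in force yet, so the stop hasn't been reached. Pushing on a little.

Request:
{"name": "drive_tool", "arguments": {
  "series": [
    [[0,0,-0.02,0,-0.2,0.02,25],[0,0,-0.03,0,-0.35,0.02,25],[0,0,-0.04,0,-0.5,0.02,25],[0,0,-0.04,0,-0.5,0.02,25],[0,0,-0.04,0,-0.5,0.02,25]]
  ]
}}

```text
time: 20.6
tool_pos: [0.5482, 0.0783, 0.0109]
ee_rot: [3.126, 0.0, 1.68]
wrist_force: [6.3, -1.2, -3.9]
width: 0.0351
```

```bash
python3 - <<'E'
from h import *
st()
E
python3 arc.py | head -1
```

```text
{'time': np.float64(20.6), 'joint_positions': array([ 3.9100e-02,  1.6650e-01,  1.6014e+00,  6.0000e-04,  1.3582e+00,
       -7.0400e-02]), 'tool_pos': array([0.5482, 0.0783, 0.0109]), 'ee_rot': array([3.1261e+00, 5.0000e-04, 1.6802e+00]), 'wrist_force': array([ 6.3477, -1.1785, -3.8979]), 'width': np.float64(0.0351)}
0.095500541169023 1.225971169586026
```

Request:
{"name": "drive_tool", "arguments": {
  "series": [
    [[0.008,0,-0.01,0,-0.2,0.02,25],[0.015,0,-0.02,0,-0.4,0.02,25],[0.015,0,-0.03,0,-0.6,0.02,25],[0.015,0,-0.03,0,-0.6,0.02,25],[0.015,0,-0.03,0,-0.6,0.02,25]]
  ]
}}

```text
time: 21.1
tool_pos: [0.5458, 0.078, 0.0111]
ee_rot: [3.134, 0.001, 1.709]
wrist_force: [9.9, -0.8, -5.3]
width: 0.0349
```

```bash
python3 - <<'E'
from h import *
st()
s=snap('wrist','w17'); s2=snap('scene','s17'); s3=snap('top','t17')
a=cv2.resize(s2['img'][170:270,210:310],(400,400),interpolation=cv2.INTER_CUBIC); b=cv2.resize(s3['img'][150:260,200:310],(400,400))
cv2.imwrite('pics/c17.png',np.hstack([a,b]))
E
python3 arc.py | head -1
```

```text
{'time': np.float64(21.1), 'joint_positions': array([ 3.9000e-02,  1.6730e-01,  1.5999e+00,  1.0000e-04,  1.3664e+00,
       -9.9200e-02]), 'tool_pos': array([0.5458, 0.078 , 0.0111]), 'ee_rot': array([3.1336e+00, 7.0000e-04, 1.7089e+00]), 'wrist_force': array([ 9.8848, -0.825 , -5.3379]), 'width': np.float64(0.0349)}
0.09538257836605019 1.2511336881364303
```

View pics/c17.png

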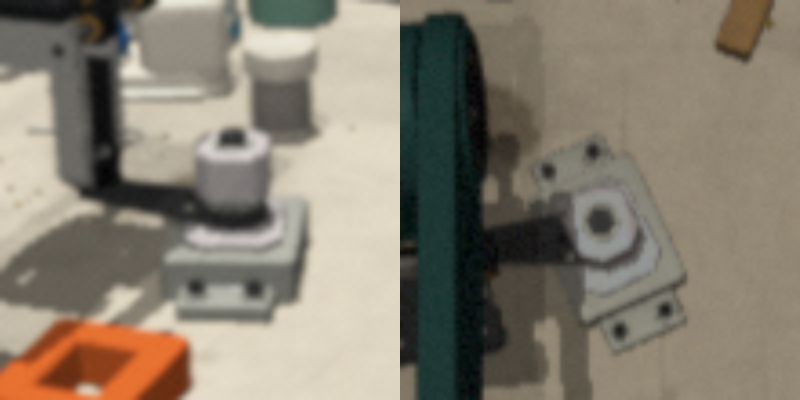

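The force rose to 9.9 N, which suggests the stop. In the top view the tensioner is in full view, so I'll check cap height, tilt, centring, yaw and arm direction there.

```bash
cat > chk.py <<'E'
from h import *
import sys
s=load(sys.argv[1]);W=world(s);z=W[...,2]
C=np.array([.5512,-.0191]); R=np.hypot(W[...,0]-C[0],W[...,1]-C[1]); T=W
m=(R<.035)&(z>.077)&(z<.086); P=W[m]; r=cv2.minAreaRect(P[:,:2].astype(np.float32)); print('cap',m.sum(),r,np.median(P[:,2]))
A=np.c_[P[:,:2]-P[:,:2].mean(0),np.ones(len(P))]; c,*_=np.linalg.lstsq(A,P[:,2],rcond=None); print('tilt',c[:2],'z',c[2])
m=(R<.05)&(z>.0305)&(z<.0365); P=W[m]; print('flange',m.sum(),np.median(P[:,2]),cv2.minAreaRect(P[:,:2].astype(np.float32)))
m=(R<.08)&(z>.022)&(z<.0300); P=W[m]; print('block',m.sum(),np.median(P[:,2]),cv2.minAreaRect(P[:,:2].astype(np.float32)))
# arm: z .038-.045 between r 30..75, +y side
m=(z>.037)&(z<.046)&(R>.028)&(R<.085)&(W[...,1]>C[1]+.02); P=W[m]; print('arm',m.sum())
if m.sum()>20:
    l=cv2.fitLine(P[:,:2].astype(np.float32),cv2.DIST_HUBER,0,.01,.01).ravel(); print('arm dir',l, np.arctan2(l[1],l[0]),'centre ang',np.arctan2(P[:,1].mean()-C[1],P[:,0].mean()-C[0]))
E
python3 chk.py t17
```

```text
cap 285 ((0.5511693358421326, -0.019358834251761436), (0.04749800264835358, 0.04327377676963806), 25.71028709411621) 0.08206818190281728
tilt [0.01841436 0.00269218] z 0.08208870130283531
flange 262 0.03272863113975709 ((0.5511946082115173, -0.01882912963628769), (0.0908944308757782, 0.0778745636343956), 25.04667854309082)
block 452 0.027738543435038225 ((0.5519922971725464, -0.01889912039041519), (0.12644273042678833, 0.07964237779378891), 23.080753326416016)
arm 238
arm dir [0.2182994  0.9758818  0.5473381  0.03541498] 1.3507248 centre ang 1.6502487962206864
```

The arm is at 1.65 − 0.45 ≈ 1.20 relative to the foot, so it's at the stop. The tensioner is still seated and centred (cap z 0.082, yaw off by 0.04, tilt 0.02). I'll add a slight margin push and let it settle.

Request:
{"name": "drive_tool", "arguments": {
  "series": [
    [[0.005,0,0,0,-0.4,0.02,25],[0.005,0,-0.01,0,-0.5,0.02,25],[0.005,0,-0.01,0,-0.5,0.02,25],[0.005,0,-0.01,0,-0.5,0.02,25],[0.005,0,-0.01,0,-0.5,0.02,25],[0.005,0,-0.01,0,-0.5,0.02,25],[0.005,0,-0.01,0,-0.5,0.02,25],[0.005,0,-0.01,0,-0.5,0.02,25],[0.005,0,-0.01,0,-0.5,0.02,25],[0.005,0,-0.01,0,-0.5,0.02,25]]
  ]
}}

```text
time: 22.25
tool_pos: [0.5455, 0.0779, 0.0115]
ee_rot: [3.129, 0.001, 1.718]
wrist_force: [11.8, 0.5, -7.2]
width: 0.0352
```

```bash
python3 - <<'E'
from h import *
st();snap('top','t18');snap('wrist','w18');st()
E
python3 arc.py | head -1; python3 chk.py t18
```

```text
{'time': np.float64(22.25), 'joint_positions': array([ 3.8400e-02,  1.6240e-01,  1.6048e+00,  9.0000e-04,  1.3615e+00,
       -1.0880e-01]), 'tool_pos': array([0.5455, 0.0779, 0.0115]), 'ee_rot': array([3.1288e+00, 5.0000e-04, 1.7178e+00]), 'wrist_force': array([11.783 ,  0.5318, -7.1853]), 'width': np.float64(0.0352)}
{'time': np.float64(22.35), 'joint_positions': array([ 3.8400e-02,  1.6240e-01,  1.6049e+00,  9.0000e-04,  1.3615e+00,
       -1.0880e-01]), 'tool_pos': array([0.5455, 0.0779, 0.0114]), 'ee_rot': array([3.1288e+00, 5.0000e-04, 1.7178e+00]), 'wrist_force': array([11.7936,  0.4002, -6.0146]), 'width': np.float64(0.0347)}
0.09529155742572752 1.2540560943651313
cap 285 ((0.5513967871665955, -0.01920037716627121), (0.047911759465932846, 0.04317748174071312), 25.821317672729492) 0.08231905987254137
tilt [ 0.00856435 -0.01239245] z 0.08223772114853937
flange 249 0.032980506858330046 ((0.5517892241477966, -0.01960860937833786), (0.09074599295854568, 0.07579521834850311), 25.172771453857422)
block 474 0.027542736318092374 ((0.551193356513977, -0.019253797829151154), (0.12943561375141144, 0.07970234006643295), 23.210695266723633)
arm 234
arm dir [0.03942512 0.9992225  0.54723835 0.03048352] 1.531361 centre ang 1.6505260559714496
```

View pics/t18.png

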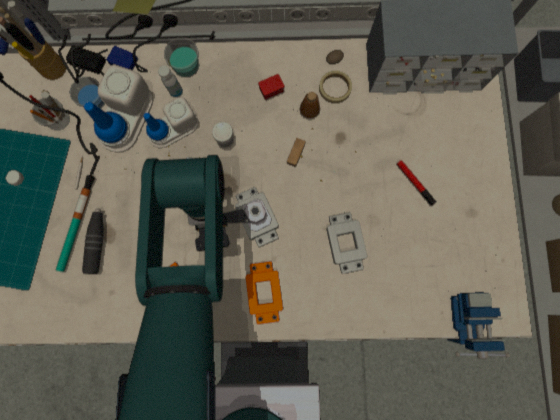

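The extra push moved the wheel only 0.3 mm while the force rose to 11.8 N, so it's hard against the stop. It's steady, still seated, and the bystanders haven't moved. Handing in.

```bash
python3 - <<'E'
from h import *
robot.close_job(); st()
E
```

```text
the job is handed in; nothing more can be done
the job is handed in; nothing more can be done
```

The tensioner is seated in the oblong block, and the gripper is holding its idler arm against the stop, ready for the locking pin. I handed the job in after about 22 s of the 58 s; no verdict is reported.

**Last checks:**
- **Seating:** from the top camera, the tensioner is within about 0.5 mm of the block's centre and its cap top is at 82.2 mm (82 mm when fully seated). It is turned about 0.045 rad from the block and tilted less than 0.02 rad.
- **Idler arm:** I measure about 1.20 rad. A last extra push moved the wheel only 0.3 mm while the force rose from 9.9 N to 11.8 N, which means it is against the stop.
- **Other things on the bench:** the jar, beech block, marker and second block look unmoved in the last top view. The robot hides the pin there, but the wrist view taken just before the stop shows it lying clear of the gripper.

**What disagreed:**
- **Fingertip height:** the real fingertips sit about 36 mm above the reported tool point. My first grasp therefore closed above the cap without moving the tensioner, and I corrected for this afterwards.
- **Camera offset:** the wrist and top cameras differed by about 3 mm, so I placed the foot using the offset between tensioner and block, which both cameras agreed on.
- **Upward pull:** at the end the gripper pulls up on the wheel with about 6–7 N, more than the tensioner's weight, though the cap rose only 0.2–0.3 mm.

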